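# Load the setting board with glass bars from the dust hood

## Task

Raise the dust hood's sash by its handle until it stays up by itself, take out all the glass bars (two or three of them), and push each one lengthways into the bay of the setting board marked with its colour, flat on the board, square and tight against both the far fence and the bay's right-hand stop. Finish with the sash fully shut again, and leave the tumbler and the brass mould where they stand.

Things in the scene. Friction and masses are not known exactly. Their poses are not given: they have to be found in the camera images.
- hood: Fixed grey sheet-metal dust hood, 260 mm deep (x), 322 wide (y). Origin: centre of its underside; x points away from the robot, z up. Side panels 6 mm thick at y = -155 and +155; front lip 30 mm high at x = -125. The sloping front starts at x -120, z 40 and rises at 35 degrees to the back; side panels and rails follow it. With the sash up 180 mm, its lower edge is at x +27, z 143.
- hood_floor (a point): Middle of the hood's floor under the front opening (6 mm above the table, 50 mm in front of the hood's origin; axes as the hood's). Three lanes run along x at y = -85, 0 and +85 mm, with white ribs 6 mm high 26 mm either side of each lane's middle and one rib across at x = +54. The bars start lying along the lanes, each in its own lane, centre near x = 0.
- sash (a joint): The hood's clear sash, 205 x 302 mm in an aluminium frame. 0 = shut; grows (m) as it slides up the 35 degree slope; stop at 0.20. Raising takes 5 to 10 N. Let go below about 0.12 it slides slowly shut by its own weight; from 0.15 up friction and a counterweight hold it (yellow marks on the rails, about there).
- sash_handle (a point): Middle of the sash's handle: a black round bar 12 mm thick, 150 mm long (along this frame's y = hood y), on a stud at each end, its axis 40 mm off the glass. This frame's x points up the slope (the way the sash slides open), z square away from the glass (up and towards the robot). Moves with the sash.
- board: Fixed plywood setting board, 155 (x) x 296 (y) x 5 mm, flat on the table; origin: centre of its underside; x points away from the robot, z up. Aluminium fences 10 mm high and 10 mm thick: one along the far (+x) edge, its face at x = +65, and four stops along x, 92 mm apart, 115 mm long from the far fence, making three bays 82 mm wide, open to the front.
- tumbler_c (a point): Centre (35 mm up) of a loose clear glass tumbler, 56 mm wide, 70 mm high: a bystander
- mould_c (a point): Centre (27 mm up) of a loose brass optic mould (ribbed cup), 68 mm wide, 54 mm high: a bystander
- bay_red (a point): Inner corner of the bay with red stripes (on the far fence and the board's front edge), on the board's top face, 5 mm over the table: far fence's face at x = 0, right-hand stop's face at y = 0; the bay is at x < 0, y > 0. Axes as the board's. A bar that is home has its centre at x = -37.5, y = +15, z = +15 mm here.
- bar_red_c (a point): Centre of the red opaque glass bar, 75 mm long (its x axis) and square in section, 30 x 30 mm, about 0.16 kg; may be absent
- bay_blue (a point): Inner corner of the bay with blue stripes (on the far fence and the board's front edge), on the board's top face, 5 mm over the table: far fence's face at x = 0, right-hand stop's face at y = 0; the bay is at x < 0, y > 0. Axes as the board's. A bar that is home has its centre at x = -37.5, y = +15, z = +15 mm here.
- bar_blue_c (a point): Centre of the blue opaque glass bar, 75 mm long (its x axis) and square in section, 30 x 30 mm, about 0.16 kg; may be absent
- bay_green (a point): Inner corner of the bay with green stripes (on the far fence and the board's front edge), on the board's top face, 5 mm over the table: far fence's face at x = 0, right-hand stop's face at y = 0; the bay is at x < 0, y > 0. Axes as the board's. A bar that is home has its centre at x = -37.5, y = +15, z = +15 mm here.
- bar_green_c (a point): Centre of the green opaque glass bar, 75 mm long (its x axis) and square in section, 30 x 30 mm, about 0.16 kg; may be absent

How it is judged:
By the outcome, as a careful person would: the job done as asked, in the order asked, and still so for the second after the job is handed in, with the robot touching nothing.
Of bar_red, bar_blue, bar_green only 2 to 3 are there at a start; the rules pass over those that are not, and their reading is None.
At some moment in a run one of bar_red, bar_blue, bar_green may be knocked a few centimetres aside while the robot is not near it.
Once in a run the grip may slacken for a moment while it holds something.
It also fails if it takes over 210 s, if anything falls off the work surface, if the arm or the gripper's body presses on something with over 40 N, if the wrist force passes 120 N, or if a joint passes its speed limit or range.

## Robot

A 6-joint arm with a two-finger parallel gripper is mounted at the origin on a cart in front of the work surface, level with it; the furniture and walls round the work are solid. World frame = base frame: x ahead of the robot, y to its left, z up, the work surface at z = 0. Lengths are in mm, angles in rad, forces in N, time in s.
With the tool pointing down it reaches from about 300 to 775 mm from the base axis. Payload 14.6 kg.
Tool frame: the origin (TCP) lies midway between the tips of the shut fingers; the grasp point (between the pads) lies 19 mm behind it (manip.tcp_to_grasp is the distance from the TCP to the grasp point, in mm); z points along the fingers, x is the direction in which the jaws open and shut, and the axes are right-handed (so a half turn about z gives the same grasp; the last joint's range is limited). The gripper opens to 94 mm and grips with 3 to 60 N. Pads are 16 mm wide; open, the fingers measure 119 mm over their backs; the gripper's body (75 mm by 177 mm) begins 78 mm behind the grasp point.
Start: joints at [1.256, 0.3, 1.521, -0, 1.321, -0.067], TCP at [134.897, 533.19, 205.446] pointing down, gripper open.
Joint ranges: [-3.03, 3.03], [-0.79, 2.21], [0.23, 2.52], [-1.04, 4.18], [0, 3.07], [-2.55, 2.55]. Speed limits (rad/s): [2.22, 2.22, 2.57, 3.14, 3.14, 3.14].

## Interface

Orientations are given as [roll, pitch, yaw] about the fixed x, y, z axes, in that order (R = Rz(yaw) Ry(pitch) Rx(roll)).
In Python, from cell import manip gives the robot as it stands.
- The arm moves only by the tool arm_command, never from a script. Its argument "steps" is a list of rows, each a list of 3 entries, a list of its own where there are three numbers: the opening, from 0 (shut) to 1 (fully open), then the shift along the tool's x, y, z in cm, then the turn about the tool's z in rad. A call has 1 to 5 rows; each row shifts and turns the commanded pose from where the row before left it, along the tool's axes as they then stand; what a row does not reach is not made up. A row lasts 1/12 s, in which the tool goes at most 41.7 mm and 7.16 degrees, less where a joint would pass 70% of its speed; a pose out of reach is approached as far as the arm can. A call with a gripper value outside its range is refused whole. The fingers move at their own pace and stop on an object; "force" is the grip in N (left out, the last holds). Time passes only in rows, so rows that do not move let the fingers close. It gives the time, the measured TCP pose, the force and the opening at its end, in the units of the state.
- manip.read_state(): the state, without advancing time (a new reading comes with each control period).
- manip.camera(name): name is "side" or "top" or "wrist"; returns (picture, depth): 384x512x3 uint8, red, green, blue; 384x512 float32, mm along the optical axis (not along the pixel's ray), 0 where there is no reading.
- manip.calibration(name): a dict with "fx", "fy", "cx", "cy" (pixels), "R" (3x3) and "t" (3): a world point X has camera coordinates R X + t; the wrist camera has in their place "tool_from_camera" (4x4, takes a point from camera to tool coordinates, whose origin is the TCP and whose axes are the tool frame's). Camera axes: x right, y down, z forward; pixel columns grow to the right and rows downward; lengths in mm; the calibration is good to about 2 mm. The wrist camera is an equidistant fisheye: a pixel r from the principal point sees the ray r / f radians off the axis. A picture is of the moment at which its call begins: read the wrist's pose just before it. calibration takes no time and is no camera call.
- manip.sign_off(): hands the job in, once; it reports no verdict.
The state is a dict: "clock": time; "joints": joint angles; "qd": joint speeds; "effort": joint torques, N m; "eef_pos": TCP position; "eef_rot": TCP orientation; "wrist_force": force on the tool from outside, world axes, zero at the start; "moment": the same for the moment, N m; "finger_gap": finger opening in mm.
Only numpy, scipy, OpenCV 4.12 (cv2) and the standard library are available. Lean on these libraries where they do the work, as an engineer would, in place of code of your own. Each camera call takes 0.05 s, during which the arm holds its last target.

## Working session

There is one attempt and no reset: what is moved stays moved. The work goes in short steps, Python scripts to look and compute and a tool call to move; the robot and the scene stay as the last step left them, time stands still between calls to the robot, and variables do not carry over. Pictures are saved under pics/ and viewed, and the job is handed in when it is done.

Besides the shell and the picture viewer there is one more tool, called as name(argument=value, ...), one argument or row to a line, values as JSON. arm_command: Moves the arm, as the interface text tells. Its arguments: {"type":"object","properties":{"steps":{"type":"array","items":{"type":"array"}},"force":{"type":"number"}},"required":["steps"]}

```bash
ls; mkdir -p pics
python3 - <<'E'
from cell import manip
import cv2
print(manip.read_state())
for n in ("side","top","wrist"):
    p,d=manip.camera(n); cv2.imwrite(f"pics/{n}0.png",cv2.cvtColor(p,cv2.COLOR_RGB2BGR))
    print(n,manip.calibration(n))
print(manip.tcp_to_grasp)
E
```

```text
pics
{'clock': 0.0, 'joints': array([ 1.25636767e+00,  3.00504369e-01,  1.52159079e+00,  9.94005751e-06,
        1.32072037e+00, -6.66225301e-02]), 'qd': array([ 2.09978192e-03, -1.10726488e-03,  1.03491810e-04,  1.25631518e-03,
        5.22538187e-04,  7.12619394e-05]), 'effort': array([-1.59859087e-04, -5.31811202e+01, -3.52729833e+01,  7.08360784e-02,
        2.44013756e-02, -1.50647752e-04]), 'eef_pos': array([134.83039713, 532.93564584, 204.86398559]), 'eef_rot': array([-3.14150164e+00,  1.21951965e-03,  1.32298779e+00]), 'wrist_force': array([-0.16159912, -0.08287048,  0.34185342]), 'moment': array([-0.01141371, -0.03181096, -0.03280079]), 'finger_gap': 93.73317063347694}
side {'fx': 479.280299038269, 'fy': 479.280299038269, 'cx': 256.3095470582468, 'cy': 199.14466345391122, 'R': array([[ 0.99977236,  0.00798218, -0.01978653],
       [-0.01522317, -0.38290144, -0.92366376],
       [-0.01494914,  0.92375471, -0.38269277]]), 't': array([-535.16217221,   90.23049155, 1804.31374729])}
top {'fx': 405.5721390290372, 'fy': 405.5721390290372, 'cx': 248.91670703240192, 'cy': 198.9939932107851, 'R': array([[-0.02339882, -0.99972523,  0.00139847],
       [-0.9975296 ,  0.0232547 , -0.06628655],
       [ 0.06623581, -0.00294604, -0.99779965]]), 't': array([  12.53181138,  524.01942777, 1384.28388273])}
wrist {'fx': 297.3186396354542, 'fy': 297.3186396354542, 'cx': 252.3621317490683, 'cy': 188.92924325033, 'tool_from_camera': array([[ 9.99997574e-01, -2.19785375e-03,  1.43339062e-04,
         4.30166288e-01],
       [ 2.07286986e-03,  9.61135899e-01,  2.76067901e-01,
        -7.95734996e+01],
       [-7.44525191e-04, -2.76066935e-01,  9.61138124e-01,
        -1.78587164e+02],
       [ 0.00000000e+00,  0.00000000e+00,  0.00000000e+00,
         1.00000000e+00]])}
18.8
```

View pics/side0.png

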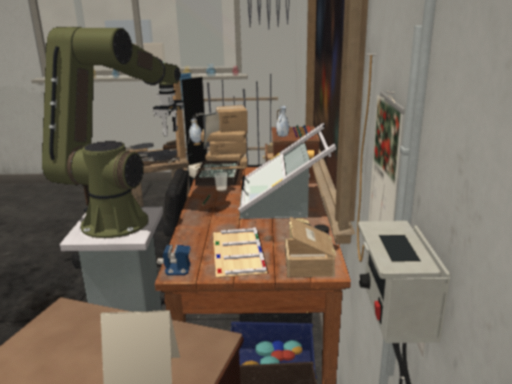

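View pics/top0.png

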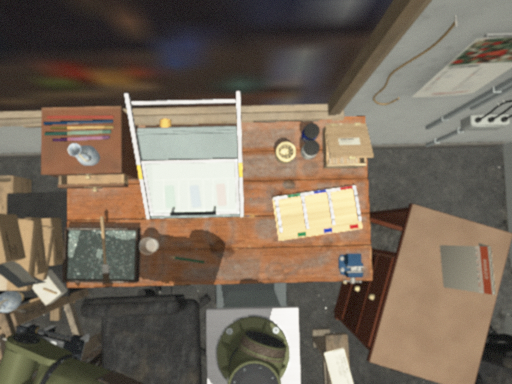

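View pics/wrist0.png

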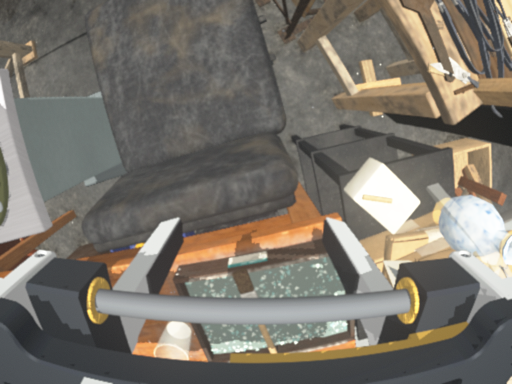

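```bash
python3 - <<'E'
import cv2
p=cv2.imread('pics/top0.png')
c=p[85:260,100:380]; cv2.imwrite('pics/top0c.png',cv2.resize(c[:,20:150],None,fx=4.5,fy=3.4*1,interpolation=cv2.INTER_CUBIC) if 0 else cv2.resize(p[85:235,115:255],None,fx=4,fy=4,interpolation=cv2.INTER_CUBIC))
cv2.imwrite('pics/top0b.png',cv2.resize(p[130:250,265:375],None,fx=5,fy=5,interpolation=cv2.INTER_CUBIC))
E
cat > h.py <<'E'
import numpy as np, cv2
from cell import manip
def rot(r):
    from scipy.spatial.transform import Rotation as Ro
    return Ro.from_euler('xyz',r).as_matrix()
def ray(name,u,v,st=None):
    """returns origin, dir in world"""
    c=manip.calibration(name)
    if name!='wrist':
        d=np.array([(u-c['cx'])/c['fx'],(v-c['cy'])/c['fy'],1.]); R=np.array(c['R']);t=np.array(c['t'])
        return -R.T@t, R.T@d
    x=(u-c['cx'])/c['fx'];y=(v-c['cy'])/c['fy'];r=np.hypot(x,y)+1e-12
    d=np.array([np.sin(r)*x/r,np.sin(r)*y/r,np.cos(r)])
    T=np.array(c['tool_from_camera']); R=rot(st['eef_rot']); 
    return R@T[:3,3]+st['eef_pos'], R@T[:3,:3]@d
def onz(name,u,v,z,st=None):
    o,d=ray(name,u,v,st); return o+d*(z-o[2])/d[2]
def onplane(name,u,v,p0,n,st=None):
    o,d=ray(name,u,v,st); n=np.array(n);return o+d*(((np.array(p0)-o)@n)/(d@n))
def proj(name,X,st=None):
    c=manip.calibration(name);X=np.array(X,float)
    if name!='wrist':
        q=np.array(c['R'])@X+c['t']; return np.array([c['fx']*q[0]/q[2]+c['cx'],c['fy']*q[1]/q[2]+c['cy']])
    T=np.array(c['tool_from_camera']); R=rot(st['eef_rot'])
    q=T[:3,:3].T@(R.T@(X-st['eef_pos'])-T[:3,3]); rr=np.hypot(q[0],q[1]);th=np.arctan2(rr,q[2])
    return np.array([c['cx']+c['fx']*th*q[0]/rr,c['cy']+c['fy']*th*q[1]/rr])
def snap(name,fn):
    st=manip.read_state(); p,d=manip.camera(name); b=cv2.cvtColor(p,cv2.COLOR_RGB2BGR); cv2.imwrite('pics/'+fn+'.png',b)
    import pickle; pickle.dump((st,p,d),open('pics/'+fn+'.pkl','wb')); return st,p,d
def fk(): 
    s=manip.read_state(); return s
E
```

```text
(no output)
```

View pics/top0c.png

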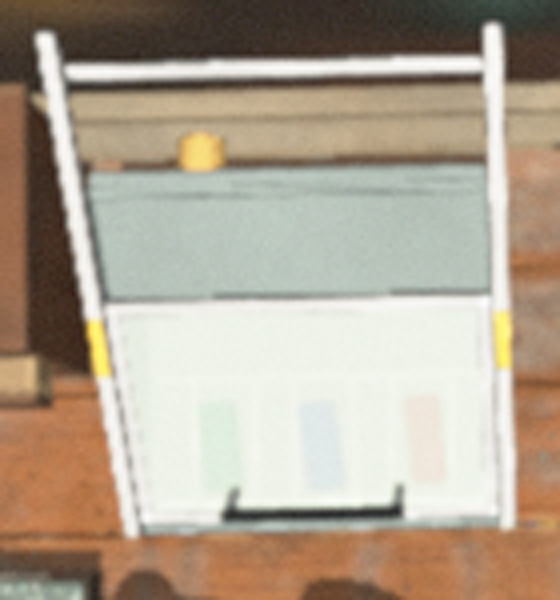

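View pics/top0b.png

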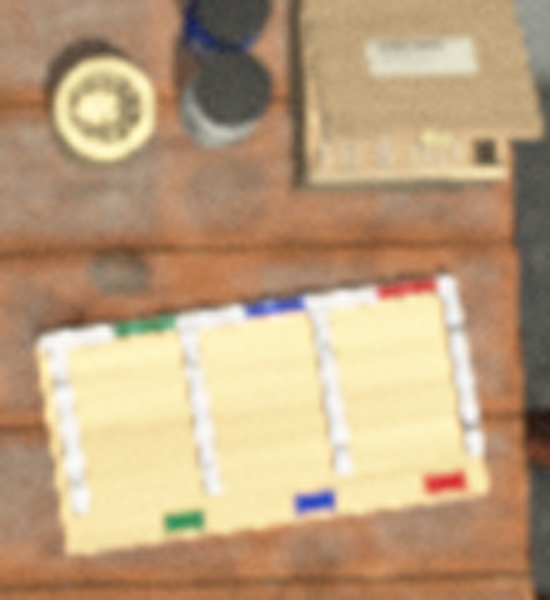

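Run:
```python
from h import *
for z in (80,87,95):print(z,onz('top',173,213.2,z),onz('top',214.5,212.8,z))
f=lambda a,b,z:onz('top',115+a/4,85+b/4,z).round(1)
print('rail bottoms',f(133,530,40),f(507,525,40))
print('bars',[f(a,b,21) for a,b in((220,447),(323,445),(425,438))])
g=lambda a,b,z:onz('top',265+a/5,130+b/5,z).round(1)
print('board',g(40,338,10),g(455,278,10),g(490,490,5),g(68,553,5))
print('mould',g(103,108,54))
print('tumbler', onz('top',149,245,70).round())
```

```text
80 [478.97112968 251.47949639  80.        ] [477.09709064 114.86067026  80.        ]
87 [478.72149925 250.18498341  87.        ] [476.8572796  114.28199812  87.        ]
95 [478.43620733 248.70554001  95.        ] [476.58320984 113.62065853  95.        ]
rail bottoms [467.8 342.9  40. ] [464.6  26.   40. ]
bars [array([538. , 272.1,  21. ]), array([537.7, 183.3,  21. ]), array([541.7,  95.3,  21. ])]
board [527.6 -83.5  10. ] [ 562.7 -373.7   10. ] [ 414.9 -393.3    5. ] [378.2 -99.1   5. ]
mould [ 679.9 -127.8   54. ]
tumbler [376. 334.  70.]
```

```bash
cat >> h.py <<'E'
def plan(x,y,z,yaw=None,op=1,frm=None,stepmm=40,turn=0.12):
    """rows (tool axes, cm, rad) from current pose to target; prints for hand entry"""
    s=manip.read_state(); p=np.array(s['eef_pos']) if frm is None else np.array(frm[:3],float)
    w=s['eef_rot'][2] if frm is None else frm[3]
    if yaw is None: yaw=w
    d=np.array([x,y,z])-p; dw=(yaw-w+np.pi)%(2*np.pi)-np.pi
    n=max(int(np.ceil(np.linalg.norm(d)/stepmm)),int(np.ceil(abs(dw)/turn)),1)
    rows=[]
    for i in range(n):
        R=np.array([[np.cos(w),np.sin(w),0],[np.sin(w),-np.cos(w),0],[0,0,-1]])
        t=R.T@(d/n)/10
        rows.append([op,[round(float(a),2) for a in t],round(-dw/n,3)]); w+=dw/n
    for i in range(0,n,5): print(rows[i:i+5])
E
python3 -c "
from h import *
plan(520,185,300,1.56)"
```

```text
[[1, [-1.74, 3.28, -0.68], np.float64(-0.017)], [1, [-1.79, 3.25, -0.68], np.float64(-0.017)], [1, [-1.85, 3.22, -0.68], np.float64(-0.017)], [1, [-1.9, 3.18, -0.68], np.float64(-0.017)], [1, [-1.95, 3.15, -0.68], np.float64(-0.017)]]
[[1, [-2.01, 3.12, -0.68], np.float64(-0.017)], [1, [-2.06, 3.08, -0.68], np.float64(-0.017)], [1, [-2.11, 3.05, -0.68], np.float64(-0.017)], [1, [-2.16, 3.01, -0.68], np.float64(-0.017)], [1, [-2.21, 2.98, -0.68], np.float64(-0.017)]]
[[1, [-2.26, 2.94, -0.68], np.float64(-0.017)], [1, [-2.31, 2.9, -0.68], np.float64(-0.017)], [1, [-2.36, 2.86, -0.68], np.float64(-0.017)], [1, [-2.41, 2.82, -0.68], np.float64(-0.017)]]
```

arm_command(
  steps=[
    [1, [-1.8, 3.2, -0.7], -0.017],
    [1, [-1.8, 3.2, -0.7], -0.017],
    [1, [-1.9, 3.2, -0.7], -0.017],
    [1, [-1.9, 3.2, -0.7], -0.017],
    [1, [-2.0, 3.1, -0.7], -0.017],
  ],
)

```text
clock: 0.57
eef_pos: [271.3, 406.1, 240.6]
eef_rot: [-3.142, 0.0, 1.409]
wrist_force: [0.6, 1.2, 1.3]
finger_gap: 93.7
```

arm_command(
  steps=[
    [1, [-2.0, 3.1, -0.7], -0.017],
    [1, [-2.1, 3.1, -0.7], -0.017],
    [1, [-2.1, 3.0, -0.7], -0.017],
    [1, [-2.2, 3.0, -0.7], -0.017],
    [1, [-2.2, 3.0, -0.7], -0.017],
  ],
)

```text
clock: 0.98
eef_pos: [408.5, 281.3, 275.8]
eef_rot: [-3.142, 0.0, 1.494]
wrist_force: [0.7, 0.7, -0.2]
finger_gap: 94.2
```

arm_command(
  steps=[
    [1, [-2.3, 2.9, -0.7], -0.017],
    [1, [-2.3, 2.9, -0.7], -0.017],
    [1, [-2.4, 2.9, -0.7], -0.017],
    [1, [-2.4, 2.8, -0.7], -0.017],
    [1, [0, 0, 0], 0],
  ],
)

```text
clock: 1.4
eef_pos: [520.8, 179.1, 303.7]
eef_rot: [3.141, 0.001, 1.558]
wrist_force: [0.0, -1.1, -0.1]
finger_gap: 93.9
```

```bash
python3 -c "
from h import *
manip.read_state();import time
s,p,d=snap('wrist','w1');print(s['eef_pos'],s['eef_rot'],s['joints'])
"
```

```text
[520.79975362 179.12165598 303.70647082] [3.14081116e+00 7.29971156e-04 1.55790503e+00] [ 2.65208744e-01  2.47222201e-01  1.36222468e+00 -9.17171543e-04
  1.53159472e+00 -1.29266088e+00]
```

View pics/w1.png

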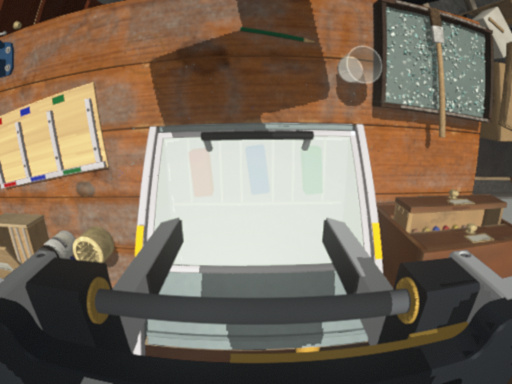

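Run:
```python
from h import *
import pickle
st,p,d=pickle.load(open('pics/w1.pkl','rb'))
b=cv2.cvtColor(p,cv2.COLOR_RGB2BGR)
cv2.imwrite('pics/w1c.png',cv2.resize(b[110:280,130:400],None,fx=2.9,fy=2.9,interpolation=cv2.INTER_CUBIC))
# dark handle
g=b.max(2); m=(g[125:142,190:325]<60); ys,xs=np.nonzero(m); print(xs.min()+190,xs.max()+190,(ys+125).mean())
for z in (75,85,95):
    a=onz('wrist',202.5,136.5,z,st);c=onz('wrist',312.5,135.5,z,st);print(z,a.round(1),c.round(1),np.linalg.norm(a-c))
print(d[136,230:290:10], d[134,260])
```

```text
202 311 134.87138263665594
75 [482.1 110.9  75. ] [482.6 263.3  75. ] 152.39280803338605
85 [481.1 112.6  85. ] [481.6 261.2  85. ] 148.65063816227047
95 [480.1 114.3  95. ] [480.6 259.2  95. ] 144.90846829115486
[383.2579  382.3192  383.62152 381.84656 383.4085  383.82703] 381.27072
```

View pics/w1c.png

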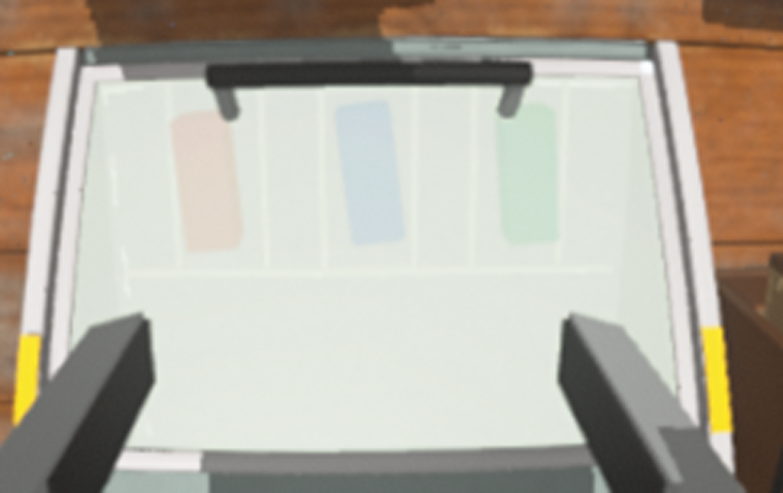

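```bash
cat >> h.py <<'E'
def dpt(name,u,v,d,st=None):
    o,r=ray(name,u,v,st)
    if name=='wrist':
        c=manip.calibration(name); rr=np.hypot(u-c['cx'],v-c['cy'])/c['fx']; r=r/np.cos(rr)
    return o+r*d[int(round(v)),int(round(u))]
E
python3 - <<'E'
from h import *
import pickle
st,p,d=pickle.load(open('pics/w1.pkl','rb'))
for u in range(206,312,15): print(u,[dpt('wrist',u,v,d,st).round(1) for v in (134,135,136)])
for u in (201.4,313.1): print(onz('wrist',u,135.5,88,st))
print('lip/rail', dpt('wrist',156,135,d,st),dpt('wrist',362,133,d,st),dpt('wrist',142,210,d,st),dpt('wrist',372,205,d,st))
print('bars',[onz('wrist',130+a/2.9,110+b/2.9,36,st).round(1) for a,b in((207,180),(368,172),(528,172))])
E
```

```text
206 [array([477.1, 118.8,  93.2]), array([478.3, 119. ,  94.8]), array([479.5, 119.1,  95.7])]
221 [array([477.6, 138.9,  94.3]), array([478.9, 138.9,  94.7]), array([480.1, 138.9,  95.3])]
236 [array([478.1, 158.6,  94.6]), array([479.3, 158.6,  95.7]), array([480.6, 158.5,  95.2])]
251 [array([478.4, 178.1,  94.4]), array([479.7, 178.1,  95. ]), array([481. , 178.1,  94.9])]
266 [array([478.7, 197.7,  94.2]), array([480.1, 197.7,  94. ]), array([481.2, 197.6,  95.3])]
281 [array([478.7, 217.2,  95.1]), array([480.1, 217.3,  94.7]), array([481.4, 217.3,  94.5])]
296 [array([478.7, 237. ,  95. ]), array([480. , 237. ,  95.5]), array([481.4, 237.1,  95.2])]
311 [array([478.6, 257.2,  94.9]), array([480. , 257.2,  94.6]), array([481.3, 257.3,  94.5])]
[479.37427853 111.65973487  88.        ]
[481.31047244 261.45671782  88.        ]
lip/rail [479.57855872  33.3426505   45.4016985 ] [479.88211282 346.38908195  49.82494034] [573.91657474  27.38050617 117.99875239] [572.17170932 343.48827283 116.24715604]
bars [array([541.3,  99.7,  36. ]), array([538.5, 185.9,  36. ]), array([539.4, 271.8,  36. ])]
```

```bash
python3 -c "
from h import *
plan(480,186,150,-0.01,0.35)
plan(480,186,76,-0.01,0.35,frm=(480,186,150,-0.01),stepmm=25)
"
```

```text
[[0.35, [0.03, -0.28, 1.09], np.float64(0.112)], [0.35, [0.0, -0.28, 1.09], np.float64(0.112)], [0.35, [-0.03, -0.28, 1.09], np.float64(0.112)], [0.35, [-0.06, -0.27, 1.09], np.float64(0.112)], [0.35, [-0.09, -0.27, 1.09], np.float64(0.112)]]
[[0.35, [-0.12, -0.25, 1.09], np.float64(0.112)], [0.35, [-0.15, -0.24, 1.09], np.float64(0.112)], [0.35, [-0.17, -0.22, 1.09], np.float64(0.112)], [0.35, [-0.2, -0.2, 1.09], np.float64(0.112)], [0.35, [-0.22, -0.18, 1.09], np.float64(0.112)]]
[[0.35, [-0.24, -0.15, 1.09], np.float64(0.112)], [0.35, [-0.25, -0.12, 1.09], np.float64(0.112)], [0.35, [-0.27, -0.09, 1.09], np.float64(0.112)], [0.35, [-0.27, -0.06, 1.09], np.float64(0.112)]]
[[0.35, [0.0, 0.0, 2.47], -0.0], [0.35, [0.0, 0.0, 2.47], -0.0], [0.35, [0.0, 0.0, 2.47], -0.0]]
```

arm_command(
  steps=[
    [0.35, [0, -0.3, 1.1], 0.112],
    [0.35, [0, -0.3, 1.1], 0.112],
    [0.35, [0, -0.3, 1.1], 0.112],
    [0.35, [-0.1, -0.3, 1.1], 0.112],
    [0.35, [-0.1, -0.3, 1.1], 0.112],
  ],
)

```text
clock: 1.87
eef_pos: [501.4, 185.3, 247.7]
eef_rot: [-3.141, 0.0, 0.996]
wrist_force: [0.8, -0.9, 0.1]
finger_gap: 63.7
```

arm_command(
  steps=[
    [0.35, [-0.1, -0.2, 1.1], 0.112],
    [0.35, [-0.1, -0.2, 1.1], 0.112],
    [0.35, [-0.2, -0.2, 1.1], 0.112],
    [0.35, [-0.2, -0.2, 1.1], 0.112],
    [0.35, [-0.2, -0.2, 1.1], 0.112],
  ],
)

```text
clock: 2.28
eef_pos: [488.5, 187.0, 192.7]
eef_rot: [-3.141, 0.001, 0.436]
wrist_force: [0.1, 0.4, 0.6]
finger_gap: 33.5
```

arm_command(
  steps=[
    [0.35, [-0.2, -0.1, 1.1], 0.112],
    [0.35, [-0.3, -0.1, 1.1], 0.112],
    [0.35, [-0.3, -0.1, 1.1], 0.112],
    [0.35, [-0.3, 0, 1.1], 0.112],
    [0.35, [0, 0, 0], 0],
  ],
)

```text
clock: 2.7
eef_pos: [476.1, 186.8, 147.4]
eef_rot: [3.141, 0.003, -0.012]
wrist_force: [-0.2, 0.3, -1.2]
finger_gap: 32.8
```

```bash
python3 -c "
from h import *
plan(480,186,76,-0.01,0.35,stepmm=25)
s,p,d=snap('wrist','w2')
"
```

```text
[[0.35, [0.13, 0.02, 2.38], np.float64(-0.001)], [0.35, [0.13, 0.02, 2.38], np.float64(-0.001)], [0.35, [0.13, 0.02, 2.38], np.float64(-0.001)]]
```

View pics/w2.png

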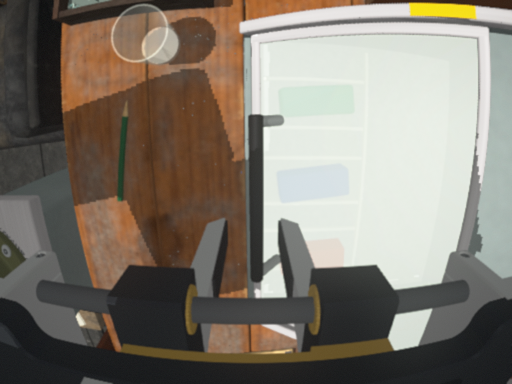

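arm_command(
  steps=[
    [0.35, [0.15, 0, 2.4], 0],
    [0.35, [0.15, 0, 2.4], 0],
    [0.35, [0.1, 0, 2.4], 0],
    [0, [0, 0, 0], 0],
    [0, [0, 0, 0], 0],
  ],
  force=25,
)

```text
clock: 3.17
eef_pos: [481.8, 186.6, 77.8]
eef_rot: [3.141, 0.001, -0.004]
wrist_force: [1.0, 0.5, 0.4]
finger_gap: 22.6
```

arm_command(
  steps=[
    [0, [0, 0, 0], 0],
    [0, [0, 0, 0], 0],
    [0, [0, 0, 0], 0],
  ],
)

```text
clock: 3.42
eef_pos: [480.9, 186.7, 79.2]
eef_rot: [-3.141, 0.002, -0.005]
wrist_force: [-14.0, -1.4, 7.5]
finger_gap: 11.0
```

arm_command(
  steps=[
    [0, [0.8, 0, -0.6], 0],
    [0, [1.15, 0, -0.8], 0],
    [0, [1.15, 0, -0.8], 0],
    [0, [1.15, 0, -0.8], 0],
    [0, [1.15, 0, -0.8], 0],
  ],
)

```text
clock: 3.83
eef_pos: [535.5, 186.6, 117.5]
eef_rot: [-3.141, 0.001, -0.005]
wrist_force: [-9.4, 3.1, 1.0]
finger_gap: 11.3
```

arm_command(
  steps=[
    [0, [1.15, 0, -0.8], 0],
    [0, [1.15, 0, -0.8], 0],
    [0, [1.15, 0, -0.8], 0],
    [0, [1.15, 0, -0.8], 0],
    [0, [1.15, 0, -0.8], 0],
  ],
)

```text
clock: 4.25
eef_pos: [593.3, 186.5, 158.1]
eef_rot: [-3.14, 0.0, -0.005]
wrist_force: [-7.4, 4.4, 0.9]
finger_gap: 11.0
```

arm_command(
  steps=[
    [0, [1.15, 0, -0.8], 0],
    [0, [1.15, 0, -0.8], 0],
    [0, [1.15, 0, -0.8], 0],
    [0, [0.6, 0, -0.4], 0],
    [0, [0, 0, 0], 0],
  ],
)

```text
clock: 4.67
eef_pos: [635.1, 186.4, 187.3]
eef_rot: [-3.139, -0.004, -0.005]
wrist_force: [-2.9, 4.0, 6.2]
finger_gap: 11.0
```

arm_command(
  steps=[
    [0.35, [0, 0, 0], 0],
    [0.35, [0, 0, 0], 0],
    [0.35, [0, 0, -1], 0],
    [0.35, [0, 0, -3.5], 0],
    [0.35, [0, 0, -3.5], 0],
  ],
)

```text
clock: 5.08
eef_pos: [633.2, 185.0, 264.5]
eef_rot: [3.141, 0.002, -0.007]
wrist_force: [0.6, 0.8, 0.5]
finger_gap: 32.7
```

```bash
python3 -c "
from h import *
plan(570,186,320,1.56,1)
snap('top','t2')
"
```

```text
[[1, [-0.45, -0.0, -0.4], np.float64(-0.112)], [1, [-0.45, -0.05, -0.4], np.float64(-0.112)], [1, [-0.44, -0.1, -0.4], np.float64(-0.112)], [1, [-0.43, -0.15, -0.4], np.float64(-0.112)], [1, [-0.41, -0.2, -0.4], np.float64(-0.112)]]
[[1, [-0.38, -0.24, -0.4], np.float64(-0.112)], [1, [-0.35, -0.28, -0.4], np.float64(-0.112)], [1, [-0.32, -0.32, -0.4], np.float64(-0.112)], [1, [-0.28, -0.35, -0.4], np.float64(-0.112)], [1, [-0.24, -0.38, -0.4], np.float64(-0.112)]]
[[1, [-0.19, -0.41, -0.4], np.float64(-0.112)], [1, [-0.15, -0.43, -0.4], np.float64(-0.112)], [1, [-0.1, -0.44, -0.4], np.float64(-0.112)], [1, [-0.05, -0.45, -0.4], np.float64(-0.112)]]
```

View pics/t2.png

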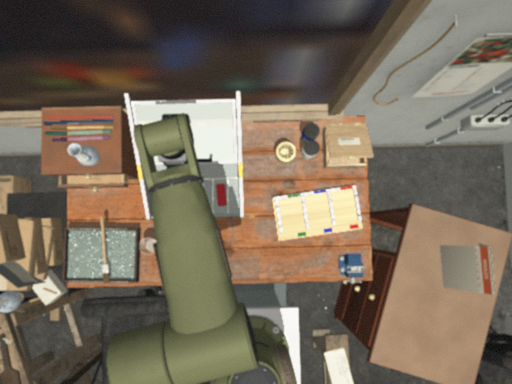

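The sash is up (lower edge near row 162 in the image) and the red bar is visible at (221,194). Turning to look at the bars.

arm_command(
  steps=[
    [1, [-0.5, 0, -0.5], -0.112],
    [1, [-0.5, 0, -0.5], -0.112],
    [1, [-0.5, 0, -0.5], -0.112],
    [1, [-0.4, -0.2, -0.4], -0.112],
    [1, [-0.4, -0.2, -0.4], -0.112],
  ],
)

```text
clock: 5.55
eef_pos: [609.9, 184.3, 287.9]
eef_rot: [3.141, -0.001, 0.559]
wrist_force: [0.1, -0.5, 0.2]
finger_gap: 62.7
```

arm_command(
  steps=[
    [1, [-0.4, -0.2, -0.4], -0.112],
    [1, [-0.4, -0.3, -0.4], -0.112],
    [1, [-0.3, -0.3, -0.4], -0.112],
    [1, [-0.3, -0.3, -0.4], -0.112],
    [1, [-0.2, -0.4, -0.4], -0.112],
  ],
)

```text
clock: 5.97
eef_pos: [587.5, 183.8, 307.9]
eef_rot: [3.141, -0.001, 1.119]
wrist_force: [0.4, 0.2, -0.8]
finger_gap: 93.1
```

arm_command(
  steps=[
    [1, [-0.2, -0.4, -0.4], -0.112],
    [1, [-0.2, -0.4, -0.4], -0.112],
    [1, [-0.1, -0.4, -0.4], -0.112],
    [1, [0, -0.4, -0.4], -0.112],
    [1, [0, 0, 0], 0],
  ],
)

```text
clock: 6.38
eef_pos: [570.4, 183.9, 324.6]
eef_rot: [3.139, -0.001, 1.567]
wrist_force: [0.7, 1.1, -0.1]
finger_gap: 94.0
```

```bash
python3 -c "
from h import *
s,p,d=snap('wrist','w3');print(s['eef_pos'],s['eef_rot'])
cv2.imwrite('pics/w3c.png',cv2.resize(cv2.cvtColor(p,cv2.COLOR_RGB2BGR)[60:260,130:400],None,fx=2.9,fy=2.9,interpolation=cv2.INTER_CUBIC))
"
```

```text
[570.44915338 183.91952405 324.5967482 ] [ 3.13910592e+00 -5.85162324e-04  1.56676925e+00]
```

View pics/w3c.png

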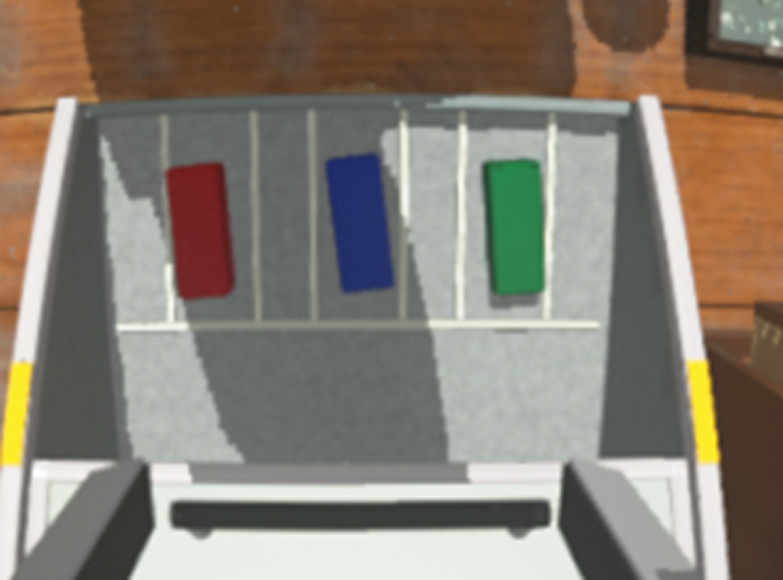

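```bash
cat >> h.py <<'E'
def bars(p,st,z=36,name='wrist',roi=None):
    hsv=cv2.cvtColor(p,cv2.COLOR_RGB2HSV); out={}
    for c,(lo,hi) in {'red':(170,8),'blue':(108,128),'green':(60,88)}.items():
        h=hsv[...,0].astype(int); hm=((h>=lo)|(h<=hi)) if lo>hi else ((h>=lo)&(h<=hi))
        m=(hm&(hsv[...,1]>130)&(hsv[...,2]>50)).astype(np.uint8)
        if roi: mm=np.zeros_like(m); mm[roi[0]:roi[1],roi[2]:roi[3]]=1; m*=mm
        m=cv2.morphologyEx(m,cv2.MORPH_OPEN,np.ones((3,3)))
        n,l,s,_=cv2.connectedComponentsWithStats(m)
        if n<2: continue
        i=1+np.argmax(s[1:,4])
        cs,_=cv2.findContours((l==i).astype(np.uint8),cv2.RETR_EXTERNAL,cv2.CHAIN_APPROX_NONE)
        q=np.array([onz(name,u,v,z,st)[:2] for u,v in cs[0][:,0]],np.float32)
        (cx,cy),(a,b),an=cv2.minAreaRect(q); bx=cv2.boxPoints(((cx,cy),(a,b),an))
        e=bx[1]-bx[0]; f=bx[2]-bx[1]; L=e if np.hypot(*e)>np.hypot(*f) else f
        L=L if L[0]>0 else -L
        out[c]=(round(cx,1),round(cy,1),round(max(a,b),1),round(min(a,b),1),round(float(np.arctan2(L[1],L[0])),3),int(s[i,4]))
    return out
E
python3 - <<'E'
from h import *
import pickle
st,p,d=pickle.load(open('pics/w3.pkl','rb'))
print(bars(p,st,36,roi=(60,250,130,400)))
f=lambda a,b,z:onz('wrist',130+a/2.9,60+b/2.9,z,st).round(1)
print('crossrib',f(118,327,12),f(598,325,12)); print('ribs front',[f(a,115,12) for a in (164,252,311,403,462,552)])
print('lip',f(85,103,30),f(630,100,30),'sash edge',f(40,465,150),f(690,465,150),'handle',f(172,514,200),f(550,514,200))
print([dpt('wrist',130+a/2.9,60+b/2.9,d,st).round(1) for a,b in ((200,230),(360,220),(515,225),(300,513),(18,400),(705,400))])
E
```

```text
{'red': (543.4, 99.2, 72.4, 30.7, 0.062, 837), 'blue': (540.5, 186.5, 72.4, 27.2, 0.112, 785), 'green': (542.3, 272.5, 72.2, 28.5, 0.091, 770)}
crossrib [602.8  42.3  12. ] [603.3 330.1  12. ]
ribs front [array([478.6,  76.2,  12. ]), array([480.7, 127. ,  12. ]), array([481.4, 160.3,  12. ]), array([481.7, 212. ,  12. ]), array([481.3, 245.4,  12. ]), array([479.8, 297.5,  12. ])]
lip [469.6  34.7  30. ] [469.5 338.6  30. ] sash edge [635.9  38.2 150. ] [638.1 340.1 150. ] handle [635.4 111.8 200. ] [636.5 260.9 200. ]
[array([543.4,  99.5,  35.1]), array([539.4, 187.4,  34.3]), array([541.6, 272.5,  35.5]), array([633. , 162.8, 203.1]), array([606.5,  28.2, 142.9]), array([609. , 347.4, 141.9])]
```

```bash
python3 -c "
from h import *
plan(528,98,120,1.63,0.6)
plan(528,98,25,1.63,0.6,frm=(528,98,120,1.63))
"
```

```text
[[0.6, [-1.44, -0.7, 3.4], np.float64(-0.012)], [0.6, [-1.43, -0.71, 3.4], np.float64(-0.012)], [0.6, [-1.42, -0.73, 3.4], np.float64(-0.012)], [0.6, [-1.41, -0.75, 3.4], np.float64(-0.012)], [0.6, [-1.4, -0.76, 3.4], np.float64(-0.012)]]
[[0.6, [-1.4, -0.78, 3.4], np.float64(-0.012)]]
[[0.6, [0.0, 0.0, 3.17], -0.0], [0.6, [0.0, 0.0, 3.17], -0.0], [0.6, [0.0, 0.0, 3.17], -0.0]]
```

arm_command(
  steps=[
    [0.6, [-1.4, -0.7, 3.4], -0.012],
    [0.6, [-1.4, -0.7, 3.4], -0.012],
    [0.6, [-1.4, -0.7, 3.4], -0.012],
    [0.6, [-1.4, -0.8, 3.4], -0.012],
    [0.6, [-1.4, -0.8, 3.4], -0.012],
  ],
)

```text
clock: 6.85
eef_pos: [534.3, 112.6, 151.2]
eef_rot: [3.141, 0.0, 1.617]
wrist_force: [2.1, -0.1, -0.3]
finger_gap: 64.3
```

arm_command(
  steps=[
    [0.6, [-1.4, -0.8, 3.4], -0.012],
    [0.6, [0, 0, 2], 0],
    [0.6, [0, 0, 0], 0],
  ],
)

```text
clock: 7.1
eef_pos: [525.5, 98.0, 94.7]
eef_rot: [-3.135, 0.0, 1.628]
wrist_force: [-0.3, -0.1, -0.1]
finger_gap: 56.5
```

```bash
python3 -c "
from h import *
s,p,d=snap('wrist','w4');print(s['eef_pos'],s['eef_rot'],s['finger_gap'])
print(bars(p,s))
plan(528,98,25,1.63,0.6)
"
```

```text
[525.5307932   97.98865779  94.73152605] [-3.13523424e+00  4.36359704e-04  1.62793138e+00] 56.54378524453433
{'red': (540.2, 96.0, 78.0, 27.7, 0.069, 2745), 'blue': (537.5, 182.3, 78.9, 34.4, 0.124, 2783), 'green': (539.2, 266.4, 77.5, 37.6, 0.079, 1695)}
[[0.6, [-0.03, 0.05, 3.62], np.float64(-0.0)], [0.6, [-0.03, 0.05, 3.62], np.float64(-0.0)]]
```

View pics/w4.png

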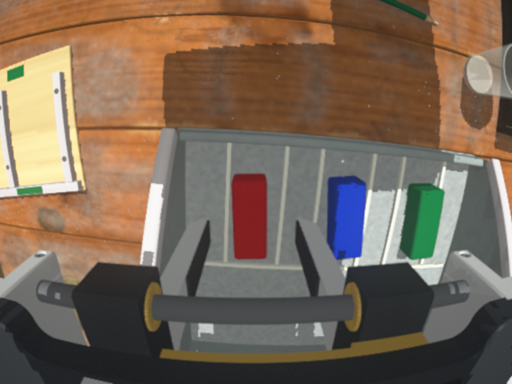

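arm_command(
  steps=[
    [0.6, [0, 0, 2.5], 0],
    [0.6, [0, 0, 2.5], 0],
    [0.6, [0, 0, 2.0], 0],
    [0.6, [0, 0, 0], 0],
    [0, [0, 0, 0], 0],
  ],
  force=30,
)

```text
clock: 7.57
eef_pos: [528.4, 99.3, 29.8]
eef_rot: [3.141, -0.0, 1.632]
wrist_force: [-0.3, 0.3, 0.1]
finger_gap: 52.7
```

arm_command(
  steps=[
    [0, [0, 0, 0], 0],
    [0, [0, 0, 0], 0],
    [0, [0, 0, 0], 0],
  ],
)

```text
clock: 7.82
eef_pos: [528.4, 99.1, 30.0]
eef_rot: [3.139, 0.0, 1.633]
wrist_force: [0.7, -0.7, 1.3]
finger_gap: 33.0
```

arm_command(
  steps=[
    [0.4, [0, 0, 0.6], 0],
    [0.4, [0, 0, 0], 0],
    [0, [0, 0, 0], 0],
    [0, [0, 0, 0], 0],
    [0, [0, 0, 0], 0],
  ],
)

```text
clock: 8.23
eef_pos: [527.5, 99.0, 22.4]
eef_rot: [-3.141, -0.0, 1.633]
wrist_force: [-0.5, -0.6, -2.3]
finger_gap: 29.5
```

arm_command(
  steps=[
    [0, [0, 0, -1.5], 0],
    [0, [0, 0, -2.5], 0],
    [0, [0, 0, -3], 0],
    [0, [0, 0, -3], 0],
    [0, [0, 0, -3], 0],
  ],
)

```text
clock: 8.65
eef_pos: [527.2, 98.9, 153.7]
eef_rot: [-3.141, 0.0, 1.633]
wrist_force: [1.7, -0.5, -1.7]
finger_gap: 29.8
```

```bash
python3 -c "
from h import *
plan(530,-240,230,1.69,0)
"
```

```text
[[0, [-3.76, -0.2, -0.85], np.float64(-0.006)], [0, [-3.76, -0.23, -0.85], np.float64(-0.006)], [0, [-3.76, -0.25, -0.85], np.float64(-0.006)], [0, [-3.76, -0.27, -0.85], np.float64(-0.006)], [0, [-3.75, -0.3, -0.85], np.float64(-0.006)]]
[[0, [-3.75, -0.32, -0.85], np.float64(-0.006)], [0, [-3.75, -0.35, -0.85], np.float64(-0.006)], [0, [-3.75, -0.37, -0.85], np.float64(-0.006)], [0, [-3.75, -0.39, -0.85], np.float64(-0.006)]]
```

arm_command(
  steps=[
    [0, [-2, 0, -0.8], 0],
    [0, [-3.7, -0.3, -0.8], -0.007],
    [0, [-3.7, -0.3, -0.8], -0.007],
    [0, [-3.7, -0.3, -0.8], -0.007],
    [0, [-3.7, -0.3, -0.8], -0.007],
  ],
)

```text
clock: 9.07
eef_pos: [527.1, -71.0, 192.9]
eef_rot: [-3.141, -0.0, 1.662]
wrist_force: [1.3, 0.8, -1.4]
finger_gap: 29.5
```

arm_command(
  steps=[
    [0, [-3.7, -0.3, -0.8], -0.007],
    [0, [-3.7, -0.3, -0.8], -0.007],
    [0, [-3.7, -0.3, -0.8], -0.007],
    [0, [-3.7, -0.3, -0.8], -0.007],
    [0, [-2, -0.3, -0.8], 0],
  ],
)

```text
clock: 9.48
eef_pos: [529.3, -241.5, 232.5]
eef_rot: [-3.141, 0.0, 1.687]
wrist_force: [0.3, 0.5, -2.3]
finger_gap: 29.6
```

arm_command(
  steps=[
    [0, [0, 0, 0], 0],
  ],
)

```text
clock: 9.57
eef_pos: [529.5, -242.0, 233.4]
eef_rot: [3.141, 0.001, 1.685]
wrist_force: [-0.5, 0.9, -1.5]
finger_gap: 29.7
```

```bash
python3 -c "
from h import *
s,p,d=snap('wrist','w5');print(s['eef_pos'],s['eef_rot'],s['finger_gap'])
"
```

```text
[ 529.52598855 -242.0306946   233.40272641] [3.14075954e+00 1.31470368e-03 1.68528953e+00] 29.705520316686965
```

View pics/w5.png

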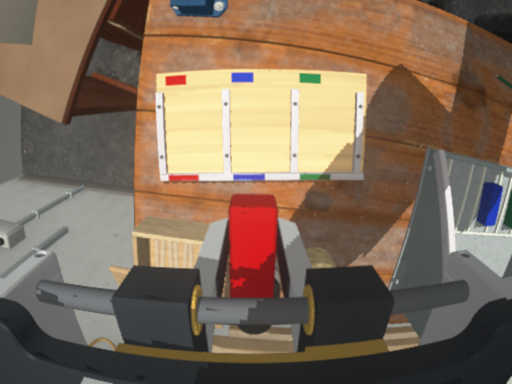

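Run:
```python
import cv2
p=cv2.imread('pics/w5.png')
cv2.imwrite('pics/w5c.png',cv2.resize(p[85:190,148:372],None,fx=3.5,fy=3.5,interpolation=cv2.INTER_CUBIC))
```

```text
(no output)
```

View pics/w5c.png

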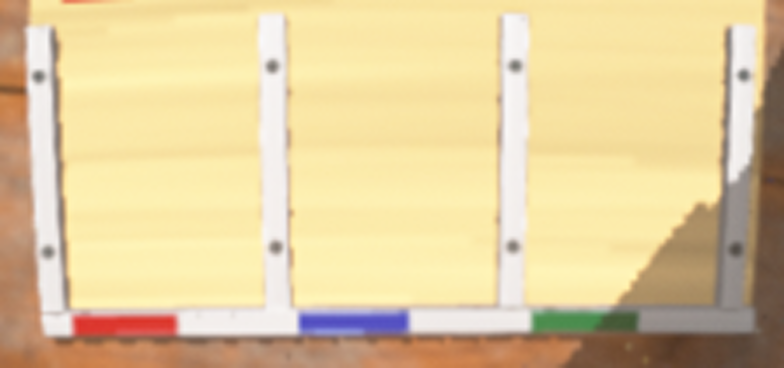

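Run:
```python
from h import *
import pickle
st,p,d=pickle.load(open('pics/w5.pkl','rb'))
f=lambda a,b,z:onz('wrist',147.7+a/3.5,84.7+b/3.5,z,st)[:2].round(1)
print('fence',f(80,311,15),f(400,309,15),f(710,309,15))
A=f(80,311,15);B=f(710,309,15);print('yaw',np.arctan2(-(B-A)[0],(B-A)[1]))
for a,b in ((27,42),(53,62),(260,265),(286,290),(500,500),(527,523),(731,722),(757,748)):
    P=f(a,30,15);Q=f(b,300,15);v=Q-P;print(P,Q,np.arctan2(v[1],v[0]).round(3))
print('screws',[f(a,b,15) for a,b in((38,76),(272,66),(515,66),(743,75),(48,252),(276,247),(512,246),(736,250))])
```

```text
fence [ 554.7 -355.1] [ 540.1 -227.7] [ 525.1 -102.3]
yaw 0.11655788160385482
[ 444.4 -384.5] [ 551.8 -371.4] 0.121
[ 443.9 -373.8] [ 551.  -362.9] 0.101
[ 438.3 -292.8] [ 542.4 -280.7] 0.116
[ 437.4 -283. ] [ 541.3 -270.9] 0.116
[ 427.9 -202.9] [ 532.  -189.1] 0.132
[ 426.4 -192.7] [ 530.9 -180. ] 0.121
[ 412.9 -112. ] [520.7 -97.9] 0.13
[ 410.9 -101.1] [519.2 -86.4] 0.135
screws [array([ 462.3, -378.4]), array([ 451.6, -286.8]), array([ 440.8, -195.6]), array([ 429.7, -104.5]), array([ 531.9, -369.7]), array([ 520.9, -278.3]), array([ 510.1, -187.5]), array([499.6, -95.7])]
```

```bash
python3 -c "
from h import *
plan(452,-347,60,1.69,0)
"
```

```text
[[0, [-1.62, -1.49, 2.88], np.float64(-0.001)], [0, [-1.62, -1.49, 2.88], np.float64(-0.001)], [0, [-1.62, -1.49, 2.88], np.float64(-0.001)], [0, [-1.62, -1.49, 2.88], np.float64(-0.001)], [0, [-1.62, -1.49, 2.88], np.float64(-0.001)]]
[[0, [-1.62, -1.5, 2.88], np.float64(-0.001)]]
```

arm_command(
  steps=[
    [0, [-1.6, -1.5, 2.9], -0.001],
    [0, [-1.6, -1.5, 2.9], -0.001],
    [0, [-1.6, -1.5, 2.9], -0.001],
    [0, [-1.6, -1.5, 2.9], -0.001],
    [0, [-1.6, -1.5, 2.9], -0.001],
  ],
)

```text
clock: 10.03
eef_pos: [464.4, -325.9, 85.9]
eef_rot: [-3.141, -0.0, 1.695]
wrist_force: [1.9, -1.8, -1.9]
finger_gap: 29.7
```

arm_command(
  steps=[
    [0, [-1.6, -1.5, 2.9], 0],
    [0, [0, 0, 1], 0],
    [0, [0, 0, 1], 0],
    [0, [0, 0, 0], 0],
  ],
)

```text
clock: 10.37
eef_pos: [452.0, -342.8, 36.9]
eef_rot: [-3.14, -0.002, 1.695]
wrist_force: [0.0, -0.8, -1.1]
finger_gap: 29.5
```

arm_command(
  steps=[
    [0, [0, 0, 0.6], 0],
    [0, [0, 0, 0.5], 0],
    [0, [0, 0, 0.2], 0],
    [0, [0, 0, 0], 0],
  ],
)

```text
clock: 10.7
eef_pos: [452.4, -343.9, 25.5]
eef_rot: [3.142, 0.0, 1.695]
wrist_force: [-0.4, -0.3, -1.8]
finger_gap: 29.6
```

arm_command(
  steps=[
    [0, [0, 0, 0.2], 0],
    [0, [0, 0, 0.2], 0],
    [0, [0, 0, 0], 0],
  ],
)

```text
clock: 10.95
eef_pos: [452.2, -344.3, 21.4]
eef_rot: [3.141, 0.0, 1.694]
wrist_force: [-0.1, -0.3, -2.4]
finger_gap: 29.9
```

arm_command(
  steps=[
    [0, [0, 0, 0.1], 0],
    [0, [0, 0, 0], 0],
  ],
)

```text
clock: 11.12
eef_pos: [452.3, -344.4, 21.3]
eef_rot: [3.141, 0.0, 1.694]
wrist_force: [-2.7, 3.4, 7.6]
finger_gap: 29.9
```

arm_command(
  steps=[
    [0, [0, 1, 0], 0],
    [0, [0, 1, 0], 0],
    [0, [0, 1, 0], 0],
    [0, [0, 1, 0], 0],
    [0, [0, 0.4, 0], 0],
  ],
)

```text
clock: 11.53
eef_pos: [496.9, -339.2, 21.3]
eef_rot: [3.141, 0.001, 1.694]
wrist_force: [-6.1, -0.9, 10.8]
finger_gap: 29.7
```

arm_command(
  steps=[
    [0, [0, 0.2, 0], 0],
    [0, [0, 0.2, 0], 0],
    [0, [0, 0, 0], 0],
  ],
)

```text
clock: 11.78
eef_pos: [499.0, -339.1, 21.3]
eef_rot: [-3.14, 0.001, 1.694]
wrist_force: [-11.5, -1.3, 11.7]
finger_gap: 29.8
```

arm_command(
  steps=[
    [0, [0, 0.1, 0], 0],
    [0, [0, 0.1, 0], 0],
    [0, [0, 0, 0], 0],
  ],
)

```text
clock: 12.03
eef_pos: [499.4, -339.4, 21.3]
eef_rot: [-3.137, 0.0, 1.693]
wrist_force: [-24.7, -4.8, 16.2]
finger_gap: 29.4
```

arm_command(
  steps=[
    [0, [0, -0.15, -0.05], 0],
    [0, [-0.5, 0, 0], 0],
    [0, [-0.5, 0, 0], 0],
    [0, [-0.2, 0, 0], 0],
    [0, [0, 0, 0], 0],
  ],
)

```text
clock: 12.45
eef_pos: [500.4, -349.4, 21.3]
eef_rot: [-3.138, -0.003, 1.694]
wrist_force: [-13.6, 8.6, 14.0]
finger_gap: 29.7
```

arm_command(
  steps=[
    [0, [-0.15, 0, 0], 0],
    [0, [0, 0, 0], 0],
  ],
)

```text
clock: 12.62
eef_pos: [500.6, -350.5, 21.3]
eef_rot: [-3.138, -0.004, 1.695]
wrist_force: [-13.5, 11.5, 16.5]
finger_gap: 29.8
```

arm_command(
  steps=[
    [0, [-0.15, 0, 0], 0],
    [0, [-0.15, 0, 0], 0],
    [0, [0, 0, 0], 0],
  ],
)

```text
clock: 12.87
eef_pos: [500.9, -353.4, 21.3]
eef_rot: [-3.138, -0.004, 1.695]
wrist_force: [-14.2, 11.3, 13.9]
finger_gap: 29.4
```

arm_command(
  steps=[
    [0, [-0.15, 0, 0], 0],
    [0, [0, 0, 0], 0],
    [0, [0, 0, 0], 0],
  ],
)

```text
clock: 13.12
eef_pos: [501.0, -353.9, 21.4]
eef_rot: [-3.138, -0.005, 1.695]
wrist_force: [-16.8, 18.0, 18.1]
finger_gap: 29.3
```

arm_command(
  steps=[
    [0, [-0.1, 0.05, 0], 0],
    [0, [0, 0, 0], 0],
  ],
)

```text
clock: 13.28
eef_pos: [501.1, -353.9, 21.3]
eef_rot: [-3.136, -0.008, 1.695]
wrist_force: [-20.2, 24.9, 25.3]
finger_gap: 29.9
```

arm_command(
  steps=[
    [0.5, [0, 0, 0], 0],
    [0.5, [0, 0, 0], 0],
    [0.5, [0, 0, 0], 0],
    [0.5, [0, 0, -2], 0],
    [0.5, [0, 0, -3], 0],
  ],
)

```text
clock: 13.7
eef_pos: [502.0, -356.4, 68.9]
eef_rot: [-3.138, -0.003, 1.694]
wrist_force: [-0.1, 0.5, 0.6]
finger_gap: 46.9
```

```bash
python3 -c "
from h import *
plan(535,-300,200,1.69,0.6)
"
```

```text
[[0.6, [1.3, 0.99, -3.28], np.float64(0.001)], [0.6, [1.3, 0.99, -3.28], np.float64(0.001)], [0.6, [1.3, 0.99, -3.28], np.float64(0.001)], [0.6, [1.3, 0.99, -3.28], np.float64(0.001)]]
```

arm_command(
  steps=[
    [0.6, [0.9, 0.9, -3.3], 0],
    [0.6, [0.9, 0.9, -3.3], 0],
    [0.6, [0.9, 0.9, -3.3], 0],
    [0.6, [0.9, 0.9, -3.3], 0],
    [0.6, [0, 0, 0], 0],
  ],
)

```text
clock: 14.12
eef_pos: [537.3, -316.7, 210.3]
eef_rot: [3.133, 0.007, 1.695]
wrist_force: [-0.2, -1.0, 1.2]
finger_gap: 56.8
```

```bash
python3 -c "
from h import *
s,p,d=snap('wrist','w6');print(s['eef_pos'],s['eef_rot'],s['finger_gap'])
b=cv2.cvtColor(p,cv2.COLOR_RGB2BGR)
cv2.imwrite('pics/w6c.png',cv2.resize(b[60:260,100:420],None,fx=2.4,fy=2.4,interpolation=cv2.INTER_CUBIC))
print(bars(p,s,35,roi=(90,250,130,400)))
"
```

```text
[ 537.27388277 -316.69031065  210.32747416] [3.13338171 0.00676271 1.69545608] 56.773033109711115
{'red': (518.3, -342.7, 78.8, 44.1, 0.121, 1567), 'blue': (543.1, -249.8, 38.2, 3.9, -1.443, 122)}
```

View pics/w6c.png

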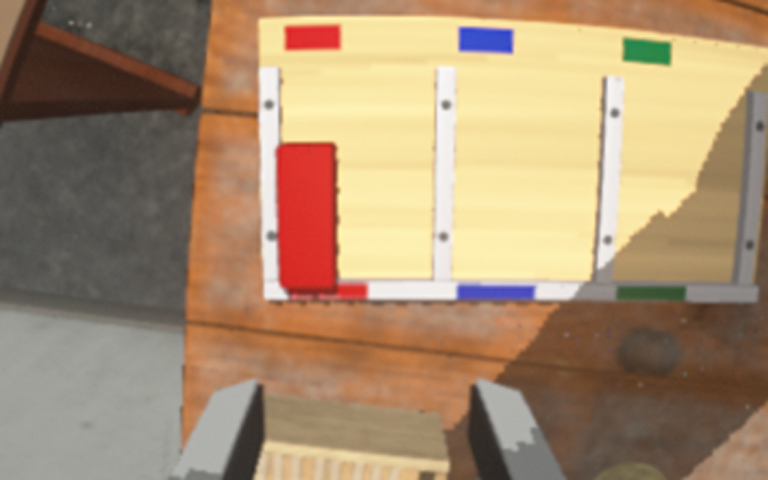

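```bash
python3 -c "
from h import *
plan(545,184,230,1.68,0.6)
"
```

```text
[[0.6, [3.82, 0.55, -0.18], np.float64(0.001)], [0.6, [3.82, 0.54, -0.18], np.float64(0.001)], [0.6, [3.82, 0.54, -0.18], np.float64(0.001)], [0.6, [3.82, 0.53, -0.18], np.float64(0.001)], [0.6, [3.82, 0.53, -0.18], np.float64(0.001)]]
[[0.6, [3.82, 0.52, -0.18], np.float64(0.001)], [0.6, [3.82, 0.52, -0.18], np.float64(0.001)], [0.6, [3.82, 0.51, -0.18], np.float64(0.001)], [0.6, [3.82, 0.51, -0.18], np.float64(0.001)], [0.6, [3.82, 0.51, -0.18], np.float64(0.001)]]
[[0.6, [3.82, 0.5, -0.18], np.float64(0.001)], [0.6, [3.82, 0.5, -0.18], np.float64(0.001)], [0.6, [3.82, 0.49, -0.18], np.float64(0.001)]]
```

arm_command(
  steps=[
    [0.6, [3.8, 0.5, -0.2], 0.001],
    [0.6, [3.8, 0.5, -0.2], 0.001],
    [0.6, [3.8, 0.5, -0.2], 0.001],
    [0.6, [3.8, 0.5, -0.2], 0.001],
    [0.6, [3.8, 0.5, -0.2], 0.001],
  ],
)

```text
clock: 14.58
eef_pos: [535.6, -124.0, 211.9]
eef_rot: [-3.141, -0.0, 1.688]
wrist_force: [0.5, 0.8, -0.5]
finger_gap: 56.3
```

arm_command(
  steps=[
    [0.6, [3.8, 0.5, -0.2], 0.001],
    [0.6, [3.8, 0.5, -0.2], 0.001],
    [0.6, [3.8, 0.5, -0.2], 0.001],
    [0.6, [3.8, 0.5, -0.2], 0.001],
    [0.6, [3.8, 0.5, -0.2], 0.001],
  ],
)

```text
clock: 15.0
eef_pos: [538.6, 67.7, 222.1]
eef_rot: [-3.141, 0.0, 1.683]
wrist_force: [1.5, -0.7, 0.3]
finger_gap: 56.5
```

arm_command(
  steps=[
    [0.6, [3.8, 0.5, -0.2], 0.001],
    [0.6, [3.8, 0.5, -0.2], 0.001],
    [0.6, [3.8, 0.5, -0.2], 0.001],
    [0.6, [0, 0, 0], 0],
    [0.6, [0, 0, 0], 0],
  ],
)

```text
clock: 15.42
eef_pos: [540.8, 182.4, 227.7]
eef_rot: [-3.14, 0.0, 1.684]
wrist_force: [-0.4, -0.6, -0.2]
finger_gap: 56.3
```

```bash
python3 -c "
from h import *
s,p,d=snap('wrist','w7');print(s['eef_pos'],s['eef_rot'],s['finger_gap'])
b=cv2.cvtColor(p,cv2.COLOR_RGB2BGR)
cv2.imwrite('pics/w7c.png',cv2.resize(b[60:300,100:420],None,fx=2.4,fy=2.4,interpolation=cv2.INTER_CUBIC))
print(bars(p,s,36,roi=(90,290,150,450)))
print([dpt('wrist',u,v,d,s).round(1) for u,v in ((256,165),(256,155))])
"
```

```text
[540.84546672 182.41626271 227.67650777] [-3.14019195e+00  3.14756911e-04  1.68353629e+00] 56.32358905810518
{'blue': (538.8, 186.4, 73.0, 27.4, 0.111, 1247), 'green': (540.8, 272.3, 73.1, 28.6, 0.087, 1129)}
[array([535.4, 186.5,  36.4]), array([462.1, 173.8, 406.4])]
```

View pics/w7c.png

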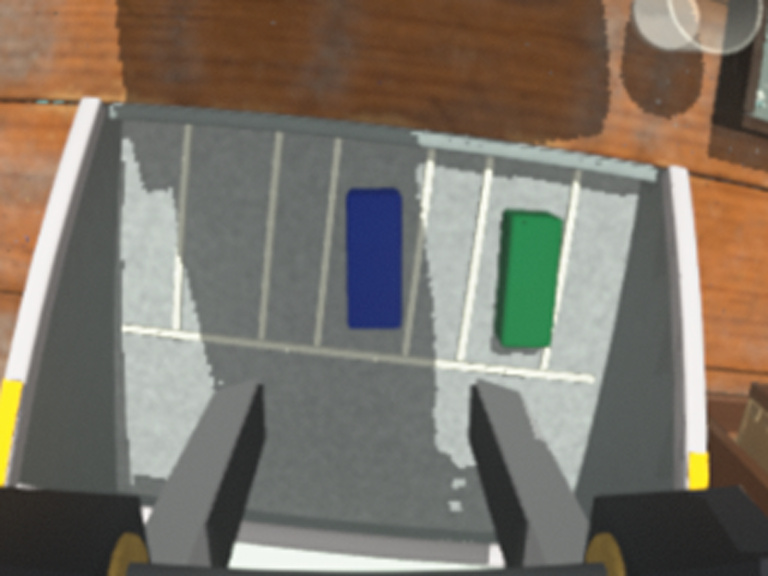

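arm_command(
  steps=[
    [0.6, [0.1, -0.4, 3.5], 0],
    [0.6, [0.1, -0.4, 3.5], 0],
    [0.6, [0.1, -0.4, 3.5], 0],
    [0.6, [0.1, -0.4, 3.5], 0],
    [0.6, [0, 0, 3.5], 0],
  ],
)

```text
clock: 15.88
eef_pos: [524.2, 181.7, 52.2]
eef_rot: [-3.141, 0.0, 1.679]
wrist_force: [1.0, -0.6, -0.2]
finger_gap: 56.4
```

arm_command(
  steps=[
    [0.6, [0, 0, 1.5], 0],
    [0.6, [0, 0, 1.0], 0],
    [0.6, [0, 0, 0.2], 0],
    [0.6, [0, 0, 0], 0],
  ],
)

```text
clock: 16.22
eef_pos: [525.2, 182.7, 27.1]
eef_rot: [3.142, 0.0, 1.68]
wrist_force: [-0.1, -0.4, 0.8]
finger_gap: 56.2
```

arm_command(
  steps=[
    [0.6, [0.2, 0, 0.4], 0],
    [0, [0, 0, 0], 0],
    [0, [0, 0, 0], 0],
    [0, [0, 0, 0], 0],
    [0, [0, 0, 0], 0],
  ],
)

```text
clock: 16.63
eef_pos: [524.8, 185.5, 23.4]
eef_rot: [3.141, -0.0, 1.681]
wrist_force: [0.8, 0.2, -1.0]
finger_gap: 33.3
```

arm_command(
  steps=[
    [0, [0, 0, 0], 0],
    [0, [0, 0, 0], 0],
  ],
)

```text
clock: 16.8
eef_pos: [524.8, 185.5, 23.4]
eef_rot: [3.141, -0.0, 1.681]
wrist_force: [-0.5, -0.2, 5.1]
finger_gap: 29.7
```

arm_command(
  steps=[
    [0, [0, 0, -1.5], 0],
    [0, [0, 0, -2.5], 0],
    [0, [0, 0, -3], 0],
    [0, [0, 0, -3], 0],
    [0, [0, 0, -3], 0],
  ],
)

```text
clock: 17.22
eef_pos: [524.2, 185.4, 154.1]
eef_rot: [-3.141, 0.0, 1.681]
wrist_force: [0.9, 0.4, -1.3]
finger_gap: 29.3
```

```bash
python3 -c "
from h import *
plan(441,-255,130,1.69,0)
"
```

```text
[[0, [-3.57, -1.09, 0.2], np.float64(-0.001)], [0, [-3.57, -1.1, 0.2], np.float64(-0.001)], [0, [-3.57, -1.1, 0.2], np.float64(-0.001)], [0, [-3.57, -1.1, 0.2], np.float64(-0.001)], [0, [-3.57, -1.1, 0.2], np.float64(-0.001)]]
[[0, [-3.57, -1.11, 0.2], np.float64(-0.001)], [0, [-3.57, -1.11, 0.2], np.float64(-0.001)], [0, [-3.57, -1.11, 0.2], np.float64(-0.001)], [0, [-3.56, -1.11, 0.2], np.float64(-0.001)], [0, [-3.56, -1.12, 0.2], np.float64(-0.001)]]
[[0, [-3.56, -1.12, 0.2], np.float64(-0.001)], [0, [-3.56, -1.12, 0.2], np.float64(-0.001)]]
```

arm_command(
  steps=[
    [0, [-2.5, -1.1, -0.2], -0.001],
    [0, [-3.5, -1.1, 0], -0.001],
    [0, [-3.5, -1.1, 0], -0.001],
    [0, [-3.5, -1.1, 0], -0.001],
    [0, [-3.5, -1.1, 0], -0.001],
  ],
)

```text
clock: 17.63
eef_pos: [487.6, 13.9, 154.9]
eef_rot: [-3.141, -0.0, 1.687]
wrist_force: [1.6, 0.4, -2.0]
finger_gap: 29.9
```

arm_command(
  steps=[
    [0, [-3.5, -1.1, 0], -0.001],
    [0, [-3.5, -1.1, 0], -0.001],
    [0, [-3.5, -1.1, 0], -0.001],
    [0, [-3.5, -1.1, 0.8], -0.001],
    [0, [-3.5, -1.1, 0.8], -0.001],
  ],
)

```text
clock: 18.05
eef_pos: [453.7, -166.6, 139.0]
eef_rot: [3.141, 0.0, 1.691]
wrist_force: [1.0, 0.5, -1.6]
finger_gap: 29.6
```

arm_command(
  steps=[
    [0, [-3.5, -1.1, 1], -0.001],
    [0, [-3.5, -1.1, 2], -0.001],
    [0, [-1.5, 0, 3], 0],
    [0, [0, 0, 2], 0],
    [0, [0, 0, 0], 0],
  ],
)

```text
clock: 18.47
eef_pos: [440.5, -251.4, 55.1]
eef_rot: [-3.137, -0.004, 1.691]
wrist_force: [-0.8, 0.8, -2.4]
finger_gap: 29.8
```

```bash
python3 -c "
from h import *
plan(441,-255,30,1.69,0)
s,p,d=snap('wrist','w8')
"
```

```text
[[0, [-0.36, 0.01, 2.51], np.float64(0.001)]]
```

View pics/w8.png

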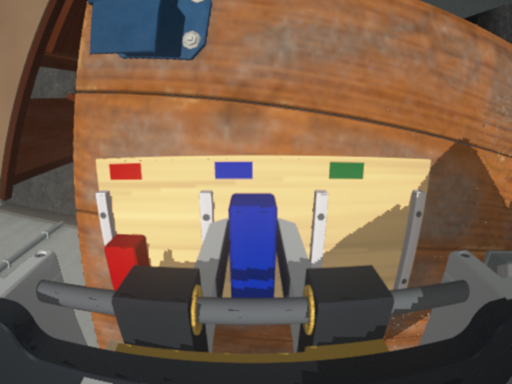

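arm_command(
  steps=[
    [0, [-0.3, 0, 1.5], 0],
    [0, [0, 0, 1.0], 0],
    [0, [0, 0, 0.3], 0],
    [0, [0, 0, 0], 0],
  ],
)

```text
clock: 18.85
eef_pos: [443.1, -254.3, 31.2]
eef_rot: [-3.141, -0.0, 1.694]
wrist_force: [-0.6, 0.2, -2.2]
finger_gap: 29.3
```

arm_command(
  steps=[
    [0, [0, 0, 0.3], 0],
    [0, [0, 0, 0.3], 0],
    [0, [0, 0, 0], 0],
    [0, [0, 0, 0.2], 0],
    [0, [0, 0, 0], 0],
  ],
)

```text
clock: 19.27
eef_pos: [443.1, -254.8, 22.9]
eef_rot: [-3.142, -0.0, 1.693]
wrist_force: [0.1, -0.6, -1.6]
finger_gap: 29.8
```

arm_command(
  steps=[
    [0, [0, 0, 0.1], 0],
    [0, [0, 1, 0], 0],
    [0, [0, 1, 0], 0],
    [0, [0, 1, 0], 0],
    [0, [0, 1.1, 0], 0],
  ],
)

```text
clock: 19.68
eef_pos: [484.7, -249.9, 22.3]
eef_rot: [3.141, 0.0, 1.693]
wrist_force: [-3.4, -0.8, 4.2]
finger_gap: 29.8
```

arm_command(
  steps=[
    [0, [0, 0.2, 0], 0],
    [0, [0, 0.2, 0], 0],
    [0, [0, 0, 0], 0],
  ],
)

```text
clock: 19.93
eef_pos: [488.1, -249.4, 22.3]
eef_rot: [-3.141, 0.0, 1.694]
wrist_force: [-2.6, -0.0, 6.9]
finger_gap: 29.7
```

arm_command(
  steps=[
    [0, [0, 0.15, 0], 0],
    [0, [0, 0.15, 0], 0],
    [0, [0, 0, 0], 0],
  ],
)

```text
clock: 20.18
eef_pos: [488.7, -249.3, 22.2]
eef_rot: [-3.136, -0.001, 1.693]
wrist_force: [-22.5, -2.4, 16.5]
finger_gap: 29.5
```

arm_command(
  steps=[
    [0, [0, -0.1, -0.05], 0],
    [0, [-0.5, 0, 0], 0],
    [0, [-0.5, 0, 0], 0],
    [0, [-0.2, 0, 0], 0],
    [0, [0, 0, 0], 0],
  ],
)

```text
clock: 20.6
eef_pos: [489.8, -260.1, 22.3]
eef_rot: [-3.138, -0.003, 1.694]
wrist_force: [-12.4, 6.5, 10.9]
finger_gap: 29.9
```

arm_command(
  steps=[
    [0, [-0.15, 0, 0], 0],
    [0, [-0.1, 0, 0], 0],
    [0, [0, 0, 0], 0],
  ],
)

```text
clock: 20.85
eef_pos: [490.1, -262.1, 22.3]
eef_rot: [-3.138, -0.004, 1.694]
wrist_force: [-13.2, 10.0, 13.0]
finger_gap: 29.8
```

arm_command(
  steps=[
    [0, [-0.15, 0, 0], 0],
    [0, [-0.05, 0.05, 0], 0],
    [0, [0, 0, 0], 0],
  ],
)

```text
clock: 21.1
eef_pos: [490.2, -262.6, 22.3]
eef_rot: [-3.136, -0.007, 1.694]
wrist_force: [-18.0, 20.3, 21.3]
finger_gap: 29.7
```

Contact on both. Release.

arm_command(
  steps=[
    [0.5, [0, 0, 0], 0],
    [0.5, [0, 0, 0], 0],
    [0.5, [0, 0, 0], 0],
    [0.5, [0, 0, -2], 0],
    [0.5, [0, 0, -3], 0],
  ],
)

```text
clock: 21.52
eef_pos: [491.1, -264.7, 70.6]
eef_rot: [-3.138, -0.003, 1.693]
wrist_force: [0.1, -0.2, 0.4]
finger_gap: 46.9
```

arm_command(
  steps=[
    [0.6, [0.9, 0.9, -3.3], 0],
    [0.6, [0.9, 0.9, -3.3], 0],
    [0.6, [0.9, 0.9, -3.3], 0],
    [0.6, [0.9, 0.9, -3.3], 0],
    [0.6, [0, 0, 0], 0],
  ],
)

```text
clock: 21.93
eef_pos: [526.5, -224.9, 211.3]
eef_rot: [3.133, 0.005, 1.694]
wrist_force: [-0.4, -0.3, 1.0]
finger_gap: 56.3
```

```bash
python3 -c "
from h import *
s,p,d=snap('wrist','w9');print(s['eef_pos'],s['eef_rot'],s['finger_gap'])
b=cv2.cvtColor(p,cv2.COLOR_RGB2BGR)
cv2.imwrite('pics/w9c.png',cv2.resize(b[60:260,100:420],None,fx=2.4,fy=2.4,interpolation=cv2.INTER_CUBIC))
print(bars(p,s,35,roi=(90,250,130,400)))
plan(540,272,225,1.65,0.6)
"
```

```text
[ 526.51409196 -224.87338274  211.25025406] [3.13310291 0.00539214 1.69438143] 56.26343525574549
{'red': (517.3, -340.4, 80.0, 47.7, 0.139, 1638), 'blue': (505.6, -259.5, 72.6, 27.3, 0.119, 1333)}
[[0.6, [3.78, 0.58, -0.13], np.float64(0.003)], [0.6, [3.78, 0.57, -0.13], np.float64(0.003)], [0.6, [3.79, 0.56, -0.13], np.float64(0.003)], [0.6, [3.79, 0.54, -0.13], np.float64(0.003)], [0.6, [3.79, 0.53, -0.13], np.float64(0.003)]]
[[0.6, [3.79, 0.52, -0.13], np.float64(0.003)], [0.6, [3.79, 0.51, -0.13], np.float64(0.003)], [0.6, [3.79, 0.49, -0.13], np.float64(0.003)], [0.6, [3.8, 0.48, -0.13], np.float64(0.003)], [0.6, [3.8, 0.47, -0.13], np.float64(0.003)]]
[[0.6, [3.8, 0.45, -0.13], np.float64(0.003)], [0.6, [3.8, 0.44, -0.13], np.float64(0.003)], [0.6, [3.8, 0.43, -0.13], np.float64(0.003)]]
```

View pics/w9c.png

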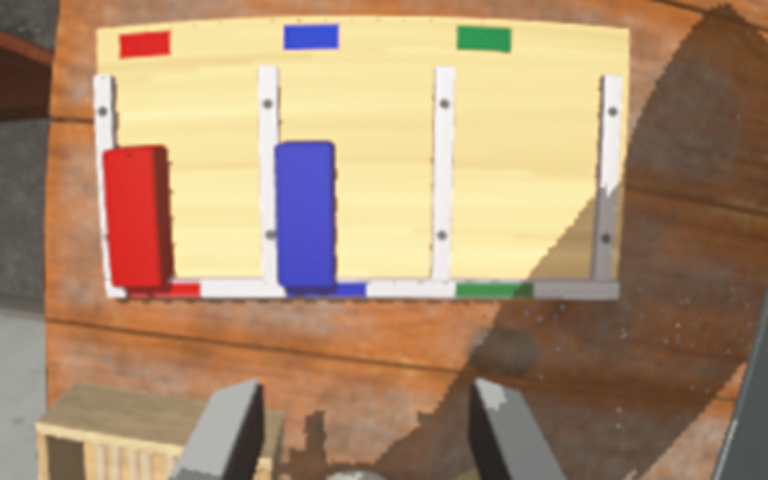

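arm_command(
  steps=[
    [0.6, [3.8, 0.5, -0.2], 0.003],
    [0.6, [3.8, 0.5, -0.2], 0.003],
    [0.6, [3.8, 0.5, -0.2], 0.003],
    [0.6, [3.8, 0.5, -0.2], 0.003],
    [0.6, [3.8, 0.5, -0.2], 0.003],
  ],
)

```text
clock: 22.4
eef_pos: [525.7, -32.3, 213.2]
eef_rot: [-3.14, -0.0, 1.677]
wrist_force: [0.9, -0.0, -0.0]
finger_gap: 56.3
```

arm_command(
  steps=[
    [0.6, [3.8, 0.5, -0.2], 0.003],
    [0.6, [3.8, 0.5, -0.2], 0.003],
    [0.6, [3.8, 0.5, -0.2], 0.003],
    [0.6, [3.8, 0.5, -0.2], 0.003],
    [0.6, [3.8, 0.5, -0.2], 0.003],
  ],
)

```text
clock: 22.82
eef_pos: [531.6, 159.4, 223.2]
eef_rot: [-3.14, 0.0, 1.662]
wrist_force: [0.2, -0.1, 0.3]
finger_gap: 56.1
```

arm_command(
  steps=[
    [0.6, [3.8, 0.5, -0.2], 0.003],
    [0.6, [3.8, 0.5, -0.2], 0.003],
    [0.6, [3.8, 0.5, -0.2], 0.003],
    [0.6, [0, 0, 0], 0],
    [0.6, [0, 0, 0], 0],
  ],
)

```text
clock: 23.23
eef_pos: [536.4, 273.8, 228.6]
eef_rot: [-3.139, 0.001, 1.656]
wrist_force: [0.1, -0.3, -0.1]
finger_gap: 56.5
```

```bash
python3 -c "
from h import *
s,p,d=snap('wrist','w10');print(s['eef_pos'],s['eef_rot'],s['finger_gap'])
b=cv2.cvtColor(p,cv2.COLOR_RGB2BGR)
cv2.imwrite('pics/w10c.png',cv2.resize(b[60:300,100:420],None,fx=2.4,fy=2.4,interpolation=cv2.INTER_CUBIC))
print(bars(p,s,36,roi=(90,290,150,450)))
"
```

```text
[536.40662059 273.8279183  228.62119293] [-3.13948381e+00  8.19629572e-04  1.65634634e+00] 56.54962481808188
{'red': (656.7, 547.1, 13.5, 9.1, 1.56, 35), 'green': (556.1, 278.8, 73.8, 26.2, -0.006, 1050)}
```

View pics/w10c.png

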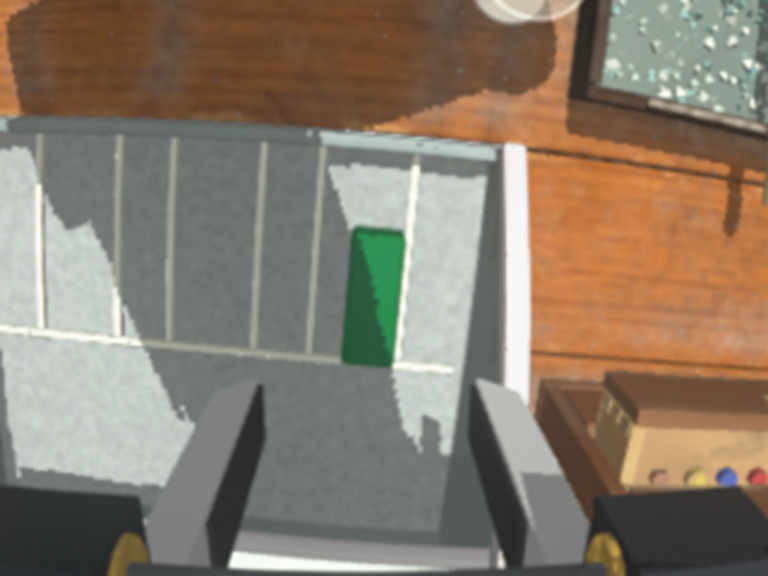

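```bash
python3 -c "
from h import *
plan(530,279,60,1.565,0.6)
"
```

```text
[[0.6, [0.14, -0.12, 3.38], np.float64(0.018)], [0.6, [0.14, -0.12, 3.38], np.float64(0.018)], [0.6, [0.13, -0.13, 3.38], np.float64(0.018)], [0.6, [0.13, -0.13, 3.38], np.float64(0.018)], [0.6, [0.13, -0.13, 3.38], np.float64(0.018)]]
```

arm_command(
  steps=[
    [0.6, [0.15, -0.1, 3.4], 0.018],
    [0.6, [0.15, -0.1, 3.4], 0.018],
    [0.6, [0.15, -0.1, 3.4], 0.018],
    [0.6, [0.1, -0.2, 3.4], 0.018],
    [0.6, [0, 0, 0], 0.018],
  ],
)

```text
clock: 23.7
eef_pos: [528.6, 275.2, 87.8]
eef_rot: [-3.132, 0.004, 1.561]
wrist_force: [-1.5, -0.1, -0.9]
finger_gap: 56.5
```

arm_command(
  steps=[
    [0.6, [0, 0, 0], 0],
  ],
)

```text
clock: 23.78
eef_pos: [531.3, 276.6, 93.9]
eef_rot: [-3.139, 0.001, 1.562]
wrist_force: [0.6, -0.1, 0.4]
finger_gap: 56.6
```

```bash
python3 -c "
from h import *
s,p,d=snap('wrist','w11');print(s['eef_pos'],s['eef_rot'],s['finger_gap'])
print(bars(p,s,36,roi=(90,290,150,450)))
plan(530,279,24,1.565,0.6)
"
```

```text
[531.25258993 276.55448008  93.86603238] [-3.13894608e+00  1.32495364e-03  1.56157505e+00] 56.617750458716074
{'green': (554.2, 278.9, 77.7, 27.2, -0.008, 2475)}
[[0.6, [0.09, -0.12, 3.59], np.float64(-0.001)], [0.6, [0.09, -0.12, 3.59], np.float64(-0.001)]]
```

View pics/w11.png

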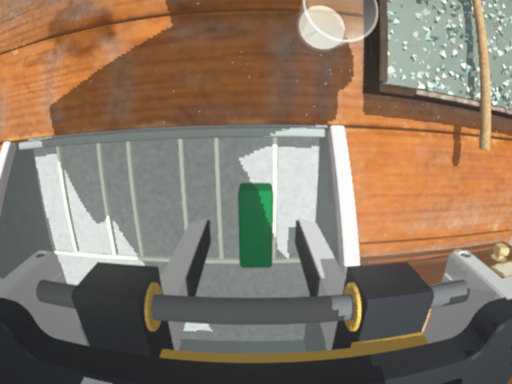

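arm_command(
  steps=[
    [0.6, [0.2, 0, 2.3], 0],
    [0.6, [0, 0, 2.3], 0],
    [0.6, [0, 0, 1.6], 0],
    [0.6, [0, 0, 0.2], 0],
    [0.6, [0, 0, 0], 0],
  ],
)

```text
clock: 24.25
eef_pos: [532.4, 279.9, 32.1]
eef_rot: [3.14, -0.001, 1.564]
wrist_force: [0.1, 0.4, 0.4]
finger_gap: 56.3
```

arm_command(
  steps=[
    [0.6, [0, -0.2, 0.6], 0],
    [0.6, [0, 0, 0], 0],
    [0, [0, 0, 0], 0],
    [0, [0, 0, 0], 0],
    [0, [0, 0, 0], 0],
  ],
)

```text
clock: 24.67
eef_pos: [529.8, 280.1, 25.1]
eef_rot: [3.141, -0.0, 1.564]
wrist_force: [0.3, 0.5, -0.2]
finger_gap: 39.5
```

arm_command(
  steps=[
    [0, [0, 0, 0], 0],
    [0, [0, 0, 0], 0],
    [0, [0, 0, 0], 0],
  ],
)

```text
clock: 24.92
eef_pos: [529.8, 279.6, 24.9]
eef_rot: [3.141, 0.001, 1.564]
wrist_force: [-0.0, -5.3, 4.1]
finger_gap: 29.7
```

arm_command(
  steps=[
    [0, [0, 0, -1], 0],
    [0, [0, 0, -2], 0],
    [0, [0, 0, -3], 0],
    [0, [0, 0, -3], 0],
    [0, [0, 0, -3.5], 0],
  ],
  force=40,
)

```text
clock: 25.33
eef_pos: [528.8, 280.0, 150.5]
eef_rot: [-3.14, 0.0, 1.564]
wrist_force: [0.1, -0.1, -0.7]
finger_gap: 29.4
```

```bash
python3 -c "
from h import *
plan(420,-165,150,1.69,0)
s,p,d=snap('wrist','w12')
"
```

```text
[[0, [-3.71, -0.88, 0.0], np.float64(-0.01)], [0, [-3.7, -0.92, 0.0], np.float64(-0.01)], [0, [-3.7, -0.96, 0.0], np.float64(-0.01)], [0, [-3.68, -1.0, 0.0], np.float64(-0.01)], [0, [-3.67, -1.04, 0.0], np.float64(-0.01)]]
[[0, [-3.66, -1.08, 0.0], np.float64(-0.01)], [0, [-3.65, -1.11, 0.0], np.float64(-0.01)], [0, [-3.64, -1.15, 0.0], np.float64(-0.01)], [0, [-3.63, -1.19, 0.0], np.float64(-0.01)], [0, [-3.61, -1.23, 0.0], np.float64(-0.01)]]
[[0, [-3.6, -1.27, 0.0], np.float64(-0.01)], [0, [-3.59, -1.3, 0.0], np.float64(-0.01)]]
```

View pics/w12.png

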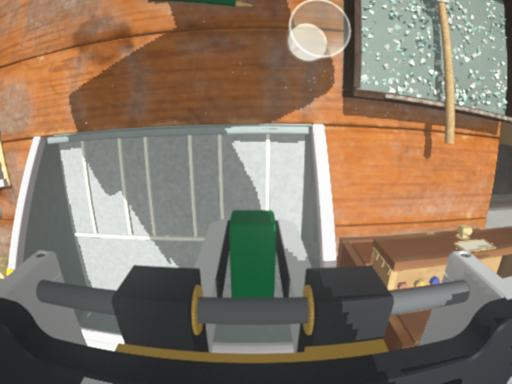

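arm_command(
  steps=[
    [0, [-2.5, -0.9, -0.5], -0.01],
    [0, [-3.6, -1, -0.5], -0.01],
    [0, [-3.6, -1, -0.5], -0.01],
    [0, [-3.6, -1, 0], -0.01],
    [0, [-3.6, -1, 0], -0.01],
  ],
)

```text
clock: 25.8
eef_pos: [482.3, 109.3, 165.2]
eef_rot: [3.141, -0.0, 1.615]
wrist_force: [0.5, -0.9, -1.6]
finger_gap: 29.5
```

arm_command(
  steps=[
    [0, [-3.6, -1.1, 0], -0.01],
    [0, [-3.6, -1.1, 0], -0.01],
    [0, [-3.6, -1.1, 0], -0.01],
    [0, [-3.6, -1.1, 0], -0.01],
    [0, [-3.6, -1.2, 0], -0.01],
  ],
)

```text
clock: 26.22
eef_pos: [437.8, -74.1, 165.1]
eef_rot: [3.141, -0.0, 1.665]
wrist_force: [1.4, -0.5, -0.9]
finger_gap: 29.3
```

arm_command(
  steps=[
    [0, [-3.6, -1.2, 0.5], -0.01],
    [0, [-3.6, -1.2, 2], -0.01],
    [0, [-1.5, 0, 3], 0],
    [0, [0, 0, 2], 0],
    [0, [0, 0, 0], 0],
  ],
)

```text
clock: 26.63
eef_pos: [421.8, -160.6, 87.2]
eef_rot: [-3.137, -0.003, 1.682]
wrist_force: [-0.3, 1.0, -1.6]
finger_gap: 29.2
```

```bash
python3 -c "
from h import *
plan(420,-165,30,1.69,0)
s,p,d=snap('wrist','w13')
"
```

```text
[[0, [-0.21, -0.11, 2.86], np.float64(-0.004)], [0, [-0.21, -0.11, 2.86], np.float64(-0.004)]]
```

View pics/w13.png

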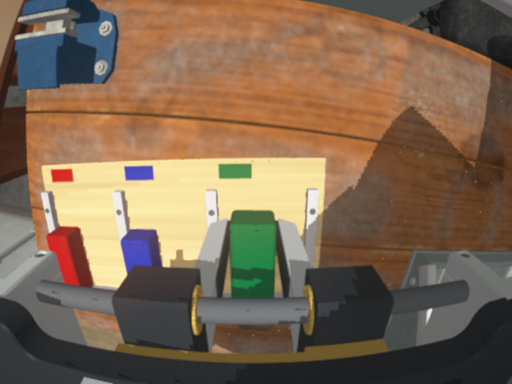

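arm_command(
  steps=[
    [0, [-0.3, 0, 2.5], -0.01],
    [0, [0, 0, 2], 0],
    [0, [0, 0, 1], 0],
    [0, [0, 0, 0.3], 0],
    [0, [0, 0, 0], 0],
  ],
)

```text
clock: 27.1
eef_pos: [424.4, -163.3, 32.8]
eef_rot: [3.141, 0.0, 1.695]
wrist_force: [0.5, -0.1, -0.3]
finger_gap: 29.5
```

arm_command(
  steps=[
    [0, [0, 0, 0.3], 0],
    [0, [0, 0, 0.3], 0],
    [0, [0, 0, 0], 0],
    [0, [0, 0, 0.2], 0],
    [0, [0, 0, 0], 0],
  ],
)

```text
clock: 27.52
eef_pos: [424.0, -163.6, 24.1]
eef_rot: [3.141, 0.0, 1.694]
wrist_force: [-0.3, 1.3, -0.7]
finger_gap: 29.9
```

arm_command(
  steps=[
    [0, [0, 0, 0.1], 0],
    [0, [0, 1, 0.05], 0],
    [0, [0, 1, 0], 0],
    [0, [0, 1, 0], 0],
    [0, [0, 0.8, 0], 0],
  ],
)

```text
clock: 27.93
eef_pos: [462.3, -159.4, 23.7]
eef_rot: [3.141, 0.001, 1.694]
wrist_force: [-8.4, -0.7, 18.6]
finger_gap: 29.8
```

arm_command(
  steps=[
    [0, [0, 0.2, 0], 0],
    [0, [0, 0.15, 0], 0],
    [0, [0, 0, 0], 0],
  ],
)

```text
clock: 28.18
eef_pos: [464.5, -159.1, 23.7]
eef_rot: [-3.14, 0.001, 1.694]
wrist_force: [-15.1, -2.6, 21.6]
finger_gap: 29.8
```

arm_command(
  steps=[
    [0, [0, 0, -0.1], 0],
    [0, [0, 0.1, 0], 0],
    [0, [0, 0.1, 0], 0],
    [0, [0, 0, 0], 0],
  ],
)

```text
clock: 28.52
eef_pos: [464.6, -158.7, 23.7]
eef_rot: [-3.135, -0.001, 1.694]
wrist_force: [-23.9, -6.1, 18.3]
finger_gap: 29.7
```

arm_command(
  steps=[
    [0, [0, -0.1, -0.05], 0],
    [0, [-0.5, 0, 0], 0],
    [0, [-0.5, 0, 0], 0],
    [0, [-0.2, 0, 0], 0],
    [0, [0, 0, 0], 0],
  ],
)

```text
clock: 28.93
eef_pos: [465.7, -169.6, 23.8]
eef_rot: [-3.137, -0.003, 1.694]
wrist_force: [-13.5, 4.5, 9.3]
finger_gap: 29.4
```

arm_command(
  steps=[
    [0, [-0.15, 0, 0], 0],
    [0, [-0.15, 0, 0], 0],
    [0, [0, 0, 0], 0],
  ],
)

```text
clock: 29.18
eef_pos: [466.0, -172.2, 23.8]
eef_rot: [-3.137, -0.003, 1.695]
wrist_force: [-13.4, 8.6, 10.8]
finger_gap: 29.3
```

arm_command(
  steps=[
    [0, [-0.15, 0, 0], 0],
    [0, [-0.1, 0.05, 0], 0],
    [0, [0, 0, 0], 0],
  ],
)

```text
clock: 29.43
eef_pos: [466.1, -173.0, 23.8]
eef_rot: [-3.135, -0.007, 1.694]
wrist_force: [-17.8, 21.2, 21.0]
finger_gap: 29.4
```

arm_command(
  steps=[
    [0.5, [0, 0, 0], 0],
    [0.5, [0, 0, 0], 0],
    [0.5, [0, 0, 0], 0],
    [0.5, [0, 0, -2], 0],
    [0.5, [0, 0, -3], 0],
  ],
)

```text
clock: 29.85
eef_pos: [467.6, -175.3, 72.7]
eef_rot: [-3.138, -0.002, 1.694]
wrist_force: [1.1, -0.1, 0.2]
finger_gap: 47.2
```

arm_command(
  steps=[
    [0.6, [-0.9, 1.5, -3.3], 0],
    [0.6, [-0.9, 1.5, -3.3], 0],
    [0.6, [-0.9, 1.5, -3.3], 0],
    [0.6, [-0.9, 1.5, -3.3], 0],
    [0.6, [0, 0, 0], 0],
  ],
)

```text
clock: 30.27
eef_pos: [536.3, -206.0, 212.8]
eef_rot: [3.133, 0.006, 1.694]
wrist_force: [-0.8, 0.6, 1.3]
finger_gap: 56.5
```

```bash
python3 -c "
from h import *
s,p,d=snap('wrist','w14');print(s['eef_pos'],s['eef_rot'],s['finger_gap'])
b=cv2.cvtColor(p,cv2.COLOR_RGB2BGR)
cv2.imwrite('pics/w14c.png',cv2.resize(b[60:260,130:380],None,fx=3,fy=3,interpolation=cv2.INTER_CUBIC))
print(bars(p,s,35,roi=(90,250,130,400)))
"
```

```text
[ 536.28926054 -205.95095692  212.79548064] [3.13285328 0.00556295 1.69360145] 56.49592954931477
{'red': (517.1, -339.5, 78.1, 48.5, 0.125, 1581), 'blue': (505.8, -259.3, 71.7, 27.5, 0.126, 1322), 'green': (530.2, -144.4, 10.2, 2.5, -1.441, 27)}
```

View pics/w14c.png

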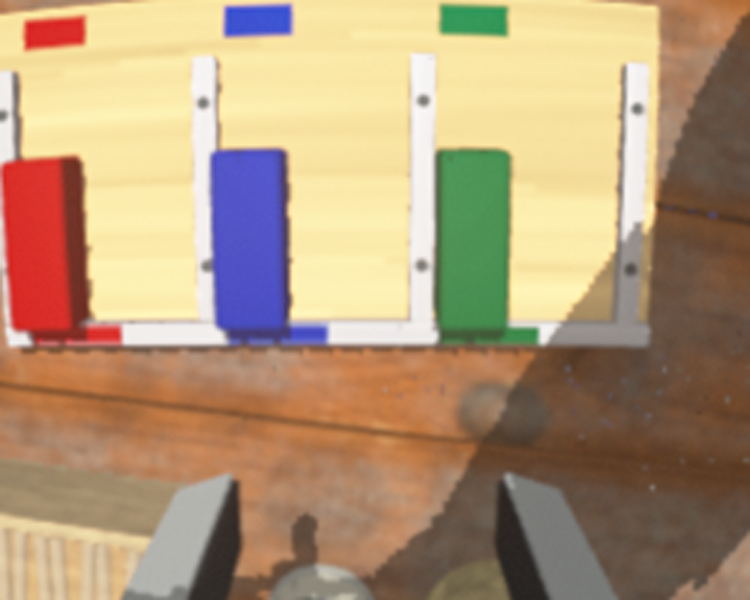

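```bash
sed -i 's/hsv\[...,1\]>130/hsv[...,1]>SAT/; s/^def bars/SAT=130\ndef bars/' h.py
python3 - <<'E'
import h; from h import *
import pickle
st,p,d=pickle.load(open('pics/w14.pkl','rb'))
for s in (90,105): h.SAT=s; print(h.bars(p,st,35,roi=(105,165,130,400)))
f=lambda a,b,z:onz('wrist',129.8+a/3,59.8+b/3,z,st)[:2]
ex=np.array([.9929,.1187]);ey=np.array([-.1187,.9929])
P={'b':((211,155),(216,325),(286,152),(288,325),505,-259),'g':((439,155),(437,325),(510,155),(507,325),0,0)}
for k,q in P.items():
    for c in q[:4]:
        w=f(*c,35); print(k,w.round(1),'ex',round(ex@w,1),'ey',round(ey@w,1))
for n,c in {'stopB':((215,80),(217,120)),'stopG':((435,80),(435,300)),'fence':((150,322),(370,321),(580,322))}.items():
    for q in c: w=f(*q,15); print(n,'ex',round(ex@w,1),'ey',round(ey@w,1))
for c in ((250,331),(472,330)): w=f(*c,35);print('far end ex',ex@w)
for c in ((250,150),(472,150)): w=f(*c,35);print('near end ex',ex@w)
E
```

```text
{'red': (512.0, -347.1, 65.8, 36.3, 0.111, 1361), 'blue': (502.2, -259.6, 66.3, 28.3, 0.102, 1289), 'green': (491.9, -169.5, 64.9, 25.8, 0.139, 1156)}
{'red': (512.0, -346.9, 66.0, 36.0, 0.121, 1352), 'blue': (502.3, -259.6, 66.2, 28.3, 0.102, 1280), 'green': (491.9, -169.5, 64.9, 25.8, 0.139, 1150)}
b [ 472.5 -277.5] ex 436.2 ey -331.6
b [ 541.8 -269.2] ex 506.0 ey -331.6
b [ 468.3 -247.6] ex 435.6 ey -301.5
b [ 538.3 -239.5] ex 506.1 ey -301.7
g [ 462.3 -187.4] ex 436.8 ey -241.0
g [ 530.9 -178.9] ex 505.9 ey -240.7
g [ 458.3 -159.3] ex 436.1 ey -212.6
g [ 527.3 -150.2] ex 505.7 ey -211.8
stopB ex 404.8 ey -333.1
stopB ex 421.9 ey -332.4
stopG ex 405.7 ey -241.4
stopG ex 499.4 ey -240.3
fence ex 508.9 ey -364.9
fence ex 508.7 ey -268.1
fence ex 508.4 ey -176.1
far end ex 508.5808105538294
far end ex 507.91928772560595
near end ex 434.55820150695786
near end ex 434.512411008674
```

```bash
python3 -c "
from h import *
plan(635,186,270,-0.005,0.35)
"
```

```text
[[0.35, [2.51, 0.98, -0.41], np.float64(0.113)], [0.35, [2.6, 0.69, -0.41], np.float64(0.113)], [0.35, [2.66, 0.4, -0.41], np.float64(0.113)], [0.35, [2.69, 0.09, -0.41], np.float64(0.113)], [0.35, [2.68, -0.21, -0.41], np.float64(0.113)]]
[[0.35, [2.64, -0.51, -0.41], np.float64(0.113)], [0.35, [2.57, -0.81, -0.41], np.float64(0.113)], [0.35, [2.46, -1.09, -0.41], np.float64(0.113)], [0.35, [2.32, -1.37, -0.41], np.float64(0.113)], [0.35, [2.15, -1.62, -0.41], np.float64(0.113)]]
[[0.35, [1.95, -1.85, -0.41], np.float64(0.113)], [0.35, [1.73, -2.06, -0.41], np.float64(0.113)], [0.35, [1.49, -2.24, -0.41], np.float64(0.113)], [0.35, [1.23, -2.4, -0.41], np.float64(0.113)], [0.35, [0.95, -2.52, -0.41], np.float64(0.113)]]
```

arm_command(
  steps=[
    [0.35, [2.5, 1.0, -0.6], 0.113],
    [0.35, [2.6, 0.7, -0.6], 0.113],
    [0.35, [2.7, 0.4, -0.6], 0.113],
    [0.35, [2.7, 0.1, -0.6], 0.113],
    [0.35, [2.7, -0.2, -0.6], 0.113],
  ],
)

```text
clock: 30.73
eef_pos: [566.4, -71.9, 235.4]
eef_rot: [-3.14, 0.0, 1.123]
wrist_force: [0.5, 0.3, 0.6]
finger_gap: 33.4
```

arm_command(
  steps=[
    [0.35, [2.6, -0.5, -0.6], 0.113],
    [0.35, [2.6, -0.8, -0.5], 0.113],
    [0.35, [2.5, -1.1, -0.5], 0.113],
    [0.35, [2.3, -1.4, -0.4], 0.113],
    [0.35, [2.2, -1.6, -0.4], 0.113],
  ],
)

```text
clock: 31.15
eef_pos: [600.1, 58.9, 259.3]
eef_rot: [-3.141, 0.001, 0.558]
wrist_force: [0.7, -0.3, 0.1]
finger_gap: 32.9
```

arm_command(
  steps=[
    [0.35, [2.0, -1.9, -0.3], 0.113],
    [0.35, [1.7, -2.1, -0.2], 0.113],
    [0.35, [1.5, -2.2, 0], 0.113],
    [0.35, [1.2, -2.4, 0], 0.113],
    [0.35, [0.9, -2.5, 0], 0.113],
  ],
)

```text
clock: 31.57
eef_pos: [632.5, 189.6, 263.9]
eef_rot: [3.141, 0.001, -0.007]
wrist_force: [-0.2, -0.5, 0.1]
finger_gap: 32.9
```

arm_command(
  steps=[
    [0.35, [0, 0, 0], 0],
  ],
)

```text
clock: 31.65
eef_pos: [632.4, 192.3, 263.2]
eef_rot: [-3.141, 0.002, -0.006]
wrist_force: [0.0, 0.4, -0.3]
finger_gap: 33.1
```

```bash
python3 -c "
from h import *
s,p,d=snap('wrist','w15')
print(s['eef_pos'],s['eef_rot'])
plan(635,186,190,-0.005,0.35,stepmm=25)
"
```

```text
[632.35915256 192.27030383 263.16544987] [-3.14148163e+00  2.11846904e-03 -6.39997934e-03]
[[0.35, [0.09, 0.14, 2.44], np.float64(0.002)], [0.35, [0.09, 0.14, 2.44], np.float64(0.002)], [0.35, [0.09, 0.14, 2.44], np.float64(0.002)]]
```

View pics/w15.png

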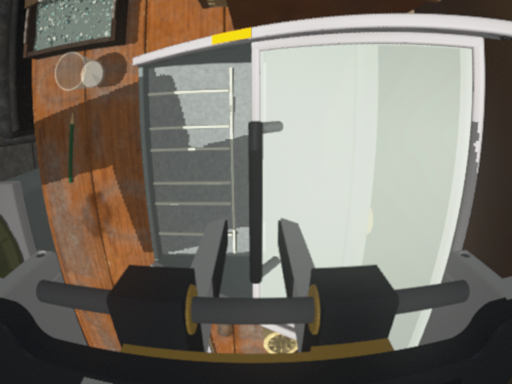

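arm_command(
  steps=[
    [0.35, [0.1, 0.2, 2.5], 0],
    [0.35, [0.1, 0.2, 2.5], 0],
    [0.35, [0, 0.1, 2.4], 0],
    [0.35, [0, 0, 0], 0],
    [0, [0, 0, 0], 0],
  ],
  force=25,
)

```text
clock: 32.12
eef_pos: [634.1, 182.5, 190.4]
eef_rot: [3.141, 0.002, -0.001]
wrist_force: [0.3, 0.3, -0.1]
finger_gap: 28.9
```

arm_command(
  steps=[
    [0, [0, 0, 0], 0],
    [0, [0, 0, 0], 0],
    [0, [0, 0, 0], 0],
  ],
)

```text
clock: 32.37
eef_pos: [634.9, 183.4, 192.8]
eef_rot: [-3.141, -0.002, -0.001]
wrist_force: [-1.5, -1.3, 3.8]
finger_gap: 11.5
```

arm_command(
  steps=[
    [0, [-0.8, 0, 0.6], 0],
    [0, [-1.15, 0, 0.8], 0],
    [0, [-1.15, 0, 0.8], 0],
    [0, [-1.15, 0, 0.8], 0],
    [0, [-1.15, 0, 0.8], 0],
  ],
)

```text
clock: 32.78
eef_pos: [580.5, 183.5, 154.7]
eef_rot: [-3.141, -0.002, -0.001]
wrist_force: [-2.9, -1.1, 6.8]
finger_gap: 11.2
```

arm_command(
  steps=[
    [0, [-1.15, 0, 0.8], 0],
    [0, [-1.15, 0, 0.8], 0],
    [0, [-1.15, 0, 0.8], 0],
    [0, [-1.15, 0, 0.8], 0],
    [0, [-1.15, 0, 0.8], 0],
  ],
)

```text
clock: 33.2
eef_pos: [522.6, 183.5, 114.1]
eef_rot: [-3.141, -0.001, -0.001]
wrist_force: [-4.3, -0.7, 5.3]
finger_gap: 11.1
```

arm_command(
  steps=[
    [0, [-1.15, 0, 0.8], 0],
    [0, [-1.15, 0, 0.8], 0],
    [0, [-1.0, 0, 0.7], 0],
    [0, [-0.5, 0, 0.35], 0],
    [0, [0, 0, 0], 0],
  ],
)

```text
clock: 33.62
eef_pos: [482.9, 183.6, 86.3]
eef_rot: [3.141, 0.004, -0.0]
wrist_force: [-10.3, -0.5, 1.4]
finger_gap: 11.2
```

arm_command(
  steps=[
    [0, [-0.25, 0, 0.17], 0],
    [0, [-0.2, 0, 0.14], 0],
    [0, [0, 0, 0], 0],
  ],
)

```text
clock: 33.87
eef_pos: [479.4, 183.6, 83.9]
eef_rot: [3.141, 0.002, -0.0]
wrist_force: [-10.4, -1.0, 3.7]
finger_gap: 11.2
```

arm_command(
  steps=[
    [0, [-0.2, 0, 0.14], 0],
    [0, [-0.2, 0, 0.14], 0],
    [0, [0, 0, 0], 0],
  ],
)

```text
clock: 34.12
eef_pos: [478.9, 183.6, 83.5]
eef_rot: [-3.141, -0.007, -0.001]
wrist_force: [3.8, -4.3, 13.6]
finger_gap: 11.2
```

arm_command(
  steps=[
    [0, [-0.1, 0, 0.07], 0],
    [0, [0, 0, 0], 0],
    [0.35, [0, 0, 0], 0],
    [0.35, [0, 0, 0], 0],
    [0.35, [0, 0, 0], 0],
  ],
)

```text
clock: 34.53
eef_pos: [475.6, 183.7, 80.3]
eef_rot: [-3.141, -0.0, -0.001]
wrist_force: [0.0, -0.1, 0.5]
finger_gap: 27.8
```

arm_command(
  steps=[
    [0.35, [0, 0, -2], 0],
    [0.35, [0, 0, -3], 0],
    [0.35, [0, 0, -3.5], 0],
    [0.35, [0, 0, -3.5], 0],
    [0.35, [0, 0, 0], 0],
  ],
)

```text
clock: 34.95
eef_pos: [477.5, 184.3, 206.4]
eef_rot: [-3.139, -0.009, -0.001]
wrist_force: [0.4, -0.0, 1.6]
finger_gap: 32.9
```

```bash
python3 -c "
from h import *
s,p,d=snap('wrist','w16')
print(s['eef_pos'],s['eef_rot'])
plan(440,-100,320,1.3,0.35)
"
```

```text
[477.51309998 184.31470769 206.42588376] [-3.13883750e+00 -8.60994211e-03 -7.46277325e-04]
[[0.35, [-0.33, 2.58, -1.06], np.float64(-0.118)], [0.35, [-0.63, 2.53, -1.06], np.float64(-0.118)], [0.35, [-0.93, 2.43, -1.06], np.float64(-0.118)], [0.35, [-1.21, 2.31, -1.06], np.float64(-0.118)], [0.35, [-1.47, 2.15, -1.06], np.float64(-0.118)]]
[[0.35, [-1.71, 1.96, -1.06], np.float64(-0.118)], [0.35, [-1.93, 1.74, -1.06], np.float64(-0.118)], [0.35, [-2.13, 1.5, -1.06], np.float64(-0.118)], [0.35, [-2.29, 1.24, -1.06], np.float64(-0.118)], [0.35, [-2.42, 0.96, -1.06], np.float64(-0.118)]]
[[0.35, [-2.52, 0.67, -1.06], np.float64(-0.118)]]
```

View pics/w16.png

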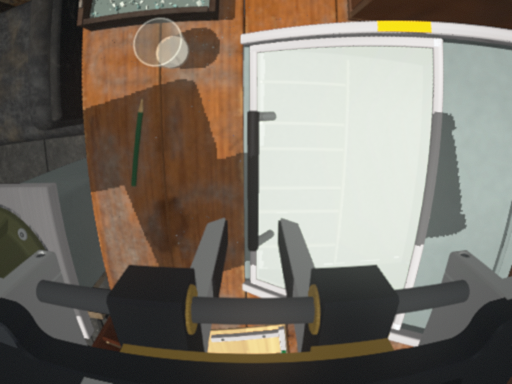

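arm_command(
  steps=[
    [0.6, [-0.3, 2.8, -1.0], -0.12],
    [0.6, [-0.7, 2.8, -1.0], -0.12],
    [0.6, [-1.0, 2.7, -1.0], -0.12],
    [0.6, [-1.2, 2.6, -1.0], -0.12],
    [0.6, [-1.5, 2.6, 0], -0.12],
  ],
)

```text
clock: 35.42
eef_pos: [462.0, 39.0, 240.6]
eef_rot: [3.141, -0.001, 0.605]
wrist_force: [1.2, -0.1, 0.5]
finger_gap: 56.0
```

arm_command(
  steps=[
    [0.6, [-1.7, 2.6, 0], -0.12],
    [0.6, [-2.0, 2.4, 0], -0.12],
    [0.6, [-2.4, 2.2, 0], -0.12],
    [0.6, [-2.6, 2.0, 0], -0.12],
    [0.6, [-2.8, 1.8, 0], -0.12],
  ],
)

```text
clock: 35.83
eef_pos: [466.3, -118.6, 238.9]
eef_rot: [-3.14, 0.0, 1.191]
wrist_force: [-0.3, 0.9, 0.2]
finger_gap: 56.2
```

```bash
python3 -c "
from h import *
plan(537,-265,240,1.69,0.6)
"
```

```text
[[0.6, [-2.2, 2.4, -0.02], np.float64(-0.1)], [0.6, [-2.42, 2.17, -0.02], np.float64(-0.1)], [0.6, [-2.63, 1.91, -0.02], np.float64(-0.1)], [0.6, [-2.8, 1.64, -0.02], np.float64(-0.1)], [0.6, [-2.95, 1.36, -0.02], np.float64(-0.1)]]
```

arm_command(
  steps=[
    [0.6, [-2.2, 2.4, 0], -0.1],
    [0.6, [-2.4, 2.2, 0], -0.1],
    [0.6, [-2.6, 1.9, 0], -0.1],
    [0.6, [-2.8, 1.6, 0], -0.1],
    [0.6, [-2.9, 1.4, 0], -0.1],
  ],
)

```text
clock: 36.25
eef_pos: [537.2, -264.5, 238.4]
eef_rot: [-3.14, -0.001, 1.69]
wrist_force: [0.8, 0.0, -0.1]
finger_gap: 56.5
```

arm_command(
  steps=[
    [0.6, [0, 0, 0], 0],
    [0.6, [0, 0, 0], 0],
  ],
)

```text
clock: 36.42
eef_pos: [536.8, -263.8, 237.7]
eef_rot: [-3.139, -0.002, 1.683]
wrist_force: [-0.6, -0.7, -0.4]
finger_gap: 56.7
```

```bash
python3 -c "
import h; from h import *
s,p,d=snap('wrist','w17')
b=cv2.cvtColor(p,cv2.COLOR_RGB2BGR)
cv2.imwrite('pics/w17c.png',cv2.resize(b[80:210,130:380],None,fx=3.2,fy=3.2,interpolation=cv2.INTER_CUBIC))
h.SAT=100
print(s['eef_pos'],h.bars(p,s,35,roi=(105,200,130,400)))
snap('top','t17')
"
```

```text
[ 536.81874163 -263.76249347  237.7019307 ] {'red': (519.2, -341.9, 81.6, 46.0, 0.147, 1474), 'blue': (507.2, -252.4, 77.4, 42.2, 0.112, 1306), 'green': (494.9, -169.5, 72.0, 26.8, 0.117, 1012)}
```

View pics/w17c.png

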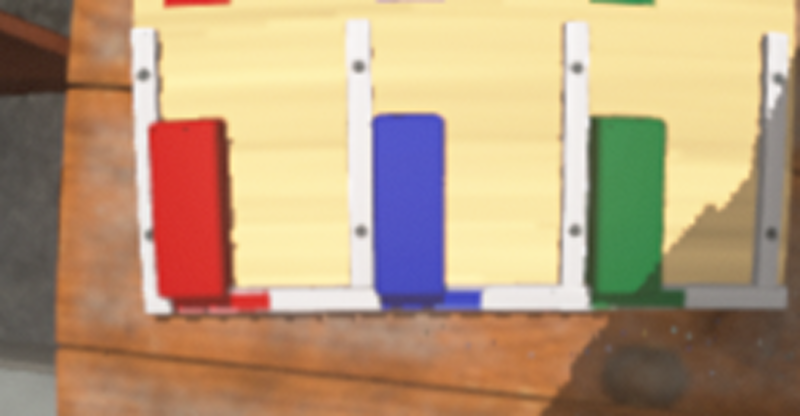

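View pics/t17.png

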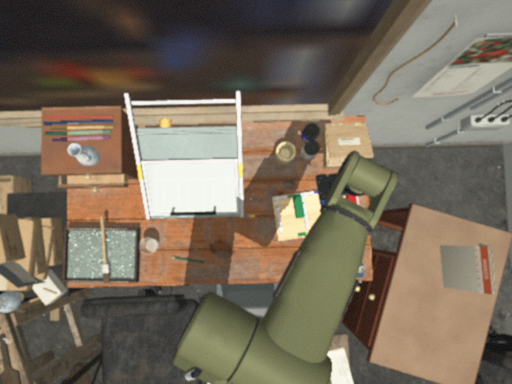

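Run:
```python
from h import *
import pickle
st,p,d=pickle.load(open('pics/w17.pkl','rb'))
f=lambda a,b,z:onz('wrist',129.8+a/3.2,79.8+b/3.2,z,st)[:2]
ex=np.array([.9929,.1187]);ey=np.array([-.1187,.9929])
for n,q in {'r':((150,135),(160,280),(224,135),(226,280)),'b':((374,135),(377,280),(443,135),(443,280)),'g':((593,135),(593,280),(665,135),(660,280))}.items():
    print(n,[round(float(ey@f(*c,35)),1) for c in q])
print('far',[round(float(ex@f(*c,35)),1) for c in ((190,297),(412,296),(625,293))],'fence',[round(float(ex@f(*c,15)),1) for c in ((300,291),(500,290),(720,290))])
print('stops',[round(float(ey@f(*c,15)),1) for c in ((156,60),(370,60),(588,60))])
t0=cv2.imread('pics/top0.png').astype(int);t1=cv2.imread('pics/t17.png').astype(int)
for n,(a,b,c,e) in {'tumbler':(230,262,135,165),'mould':(135,168,270,300),'sash':(155,222,140,245)}.items(): print(n,abs(t0-t1)[a:b,c:e].max(2).mean())
```

```text
r [-423.0, -421.9, -392.2, -393.7]
b [-331.8, -331.3, -304.3, -304.3]
g [-243.4, -241.7, -212.9, -212.5]
far [507.9, 508.6, 507.7] fence [510.4, 510.7, 510.6]
stops [-424.3, -333.5, -241.7]
tumbler 41.559375
mould 50.25858585858586
sash 13.72679459843639
```

Run:
```python
import cv2,numpy as np
t0=cv2.imread('pics/top0.png');t1=cv2.imread('pics/t17.png')
r=lambda t,a,b,c,e:cv2.resize(t[a:b,c:e],(300,300),interpolation=cv2.INTER_CUBIC)
cv2.imwrite('pics/cmp.png',np.vstack([np.hstack([r(t,225,265,130,170) for t in(t0,t1)]),np.hstack([r(t,130,170,265,305) for t in(t0,t1)])]))
```

```text
(no output)
```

View pics/cmp.png

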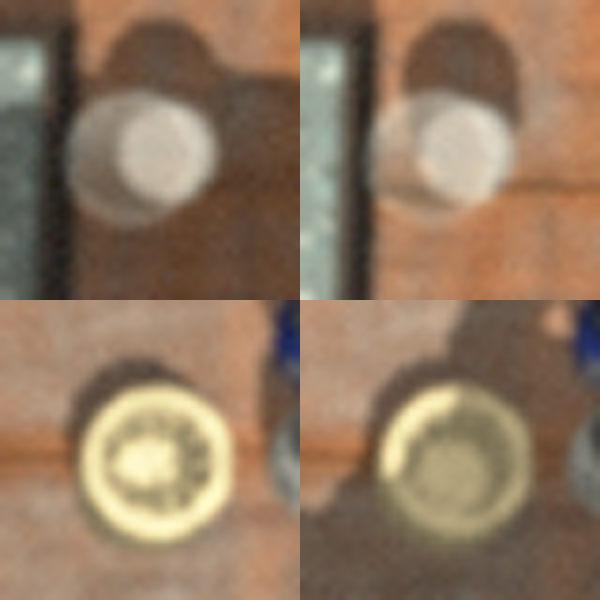

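arm_command(
  steps=[
    [0.6, [-3.2, 0, 2.5], 0],
    [0.6, [-3.2, 0, 2.5], 0],
    [0.6, [-3.0, 0, 2.5], 0],
    [0.6, [0, 0, 1.5], 0],
    [0.6, [0, 0, 0], 0],
  ],
)

```text
clock: 36.93
eef_pos: [546.4, -355.6, 145.9]
eef_rot: [-3.137, -0.004, 1.683]
wrist_force: [-0.4, 0.7, -0.7]
finger_gap: 56.3
```

```bash
python3 -c "
from h import *
s,p,d=snap('wrist','w18'); print(s['eef_pos'],s['eef_rot'])
b=cv2.cvtColor(p,cv2.COLOR_RGB2BGR)
cv2.imwrite('pics/w18c.png',cv2.resize(b[60:240,180:430],None,fx=3.2,fy=3.2,interpolation=cv2.INTER_CUBIC))
"
```

```text
[ 546.36208945 -355.63767493  145.90926221] [-3.13713699 -0.00424923  1.68345529]
```

View pics/w18c.png

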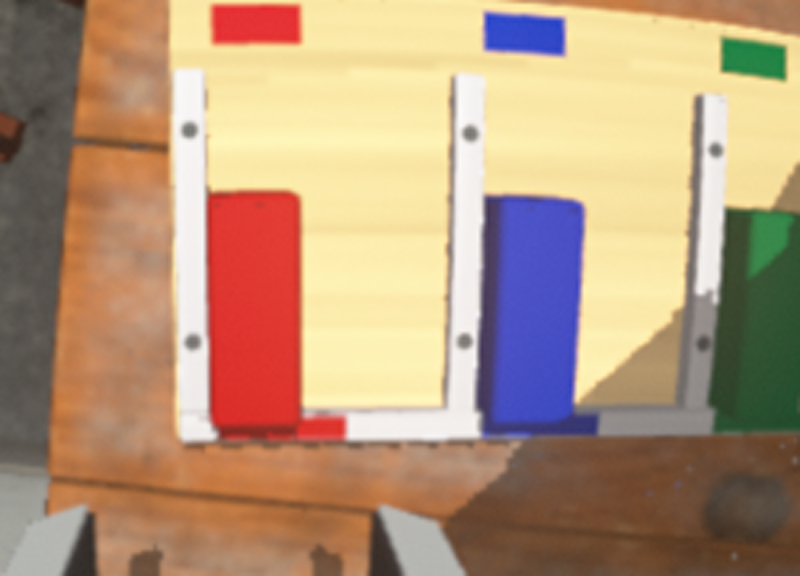

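arm_command(
  steps=[
    [0.6, [0, -1, -3], 0],
    [0.6, [0, -1, -3], 0],
    [0.6, [0, 0, -1], 0],
    [0.6, [0, 0, 0], 0],
  ],
)

```text
clock: 37.32
eef_pos: [529.0, -358.3, 225.4]
eef_rot: [3.136, 0.005, 1.686]
wrist_force: [-0.1, 0.1, 0.4]
finger_gap: 56.6
```

```bash
python3 -c "
from h import *
s=manip.read_state();print(s['clock'],s['wrist_force']);print(manip.sign_off())"
```

```text
37.3167 [-0.14377971  0.06766879  0.4351933 ]
the job is handed in; nothing more can be done
None
```

The job is done and handed in at about 37 s. I raised the sash by its handle about 188 mm and it held. All three bars (red, blue, green) then went into the bays of their own colours, and I slid the sash shut against its stop. The green bar was knocked about 15 mm mid-run; I found it again in the camera before picking it up.

**Bars:** each one was slid along its bay and pressed against the far fence (about 22–25 N), then against the right-hand stop (about 20–25 N), before I let go. The last close view showed no gap at any stop, and the blue and green bars read square to the board within about 0.4°. Square readings for red were skewed by its stripe, so I judged red by eye and by its contact forces.

**Disagreement:** the final measurement put the bars' visible top edges up to about 2 mm off some stops and 2–3 mm short of the fence. An earlier view gave under 1 mm. I put this down to rounded edges and pixel size, and left the bars where the contact forces had put them. The far end against the fence was not visible in the last view.

**Sash, tumbler and mould:** the last pictures show the sash shut as at the start, and the tumbler and brass mould where they stood.

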